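# Build up the back wall of a soldering hearth and set the heat sink in front

## Robot

A 6-joint arm with a two-finger parallel gripper is mounted at the origin on the work surface. World frame = base frame: x ahead of the robot, y to its left, z up, the work surface at z = 0. Lengths are in m, angles in rad, forces in N, time in s.
With the tool pointing down it reaches from about 0.275 to 0.725 m from the base axis. Payload 15.9 kg.
Tool frame: the origin (TCP) lies midway between the tips of the shut fingers; the grasp point (between the pads) lies 19 mm behind it; z points along the fingers, y is the direction in which the jaws open and shut (so a half turn about z gives the same grasp; the last joint's range is limited). The gripper opens to 85 mm and grips with 20 to 120 N. Pads are 22 mm wide; open, the fingers measure 114 mm over their backs; the gripper's body (76 mm by 85 mm) begins 54 mm behind the grasp point. The pads swing forward as they close: fully open they stand 13 mm farther back than shut.
Start: joints at [0, 0.213, -0.034, 1.323, 0, 1.571], TCP at [0.5, -0, 0.231] pointing down, gripper open.
Joint ranges: [-2.98, 2.98], [-0.74, 1.72], [-1.14, 1.35], [-2.1, 2.04], [-1.57, 1.44], [-3.14, 3.14]. Speed limits (rad/s): [1.89, 1.89, 2.39, 2.57, 3.14, 3.14].

## Interface

Orientations are given as [roll, pitch, yaw] about the fixed x, y, z axes, in that order (R = Rz(yaw) Ry(pitch) Rx(roll)).
In Python, from station import get_obs, capture, finish_job, look_for, masks_of, mark_of gives the robot as it stands. The module is installed in compiled form; this text tells all that it offers.
- The arm moves only by the tool step_arm, never from a script. Its argument "rows" is a list of rows, each a list of 7 numbers: the turn, a rotation vector about the tool's x, y, z in degrees, then the shift along the tool's x, y, z in units of 30 mm (1.0 is 30 mm), then the finger opening in mm, from 0 to 85.4. A call has exactly 5 rows; each row shifts and turns the commanded pose from where the row before left it, along the tool's axes as they then stand; what a row does not reach is not made up. A row lasts 1/12 s, in which the tool goes at most 41.7 mm and 7.16 degrees, less where a joint would pass 70% of its speed; a pose out of reach is approached as far as the arm can. A call is refused whole if a number of a shift passes 1 or a number of a turn 7.16, either way. A call with a gripper value outside its range is refused whole. The fingers move at their own pace and stop on an object; "force" is the grip in N (left out, the last holds). Time passes only in rows, so rows that do not move let the fingers close, or fill a call up. It gives the time, the measured TCP pose, the force and the opening at its end, in the units of the state.
- get_obs(): the state, without advancing time (a new reading comes with each control period).
- capture(name): name is "scene" or "side" or "wrist"; returns a dict with "pixels" (384x512x3 uint8, red, green, blue), "vertical_fov" (degrees; the focal length in pixels is half the picture's height over the tangent of half this angle, whatever the lens; pixels are square), "cx", "cy" (the principal point, pixels), "origin" and "attitude" of the camera in the world; the wrist camera has in their place "tool_from_camera" (4x4, takes a point from camera to tool coordinates, whose origin is the TCP and whose axes are the flange's). Camera axes: x right, y up, looking along -z (the intrinsics and any distortion apply to the point x, -y, -z); pixel columns grow to the right and rows downward; lengths in m; the calibration is good to about 2 mm. A picture is of the moment at which its call begins: read the wrist's pose just before it. There is no depth.
- finish_job(): hands the job in, once; it reports no verdict.
Trained networks look in the newest picture that a camera, given by its name, has taken for a name from the list of things; names that differ only in an ending like _2 or _b are one class to them, and where a whole thing is asked for, a point or a joint stands for the part that bears it (a point fixed in the world has none). Each returns a list of dicts, best first, with "p" (0 to 1); they miss things now and then, are a little off and sometimes report something else, mostly with a low value. They report only what shows in the picture. A call takes as long as a camera call.
- look_for(camera, name): "bbox" ([left, top, right, bottom] in pixels, round what is visible of it).
- masks_of(camera, name): "region" (384x512 bool, what is visible of it) and "bbox" ([left, top, right, bottom] in pixels, round what is visible of it).
- mark_of(camera, name): "position" ([column, row] in pixels: a listed point, or the origin of a listed thing).
The state is a dict: "time": time; "joint_pos": joint angles; "dq": joint speeds; "joint_torque": joint torques, N m; "eef_pos": TCP position; "tool_rot": TCP orientation; "wrist_force": force on the tool from outside, world axes, zero at the start; "ft_torque": the same for the moment, N m; "gripper_width": opening from 0.0 (shut) to 1.0 (fully open).
Only numpy, scipy, OpenCV 4.12 (cv2) and the standard library are available. Lean on these libraries where they do the work, as an engineer would, in place of code of your own. Each camera call takes 0.05 s, during which the arm holds its last target. There are 200 camera calls.

## Task

Build up the hearth's back wall on its cemented bottom course, dry and in running bond with its faces flush: for the second course a half brick at each end and two whole bricks between, then every whole brick that is left as the third course, each centred over a joint of the course below. When the wall is up, set the copper heat sink, fins down, in the middle of the white soldering board with its long side parallel to the wall. The firebricks are soft and crush easily, so grip them with no more than about 30 N and set them down gently, never dropping or ramming them, and leave the multimeter and the reel alone.

Things in the scene. Friction and masses are not known exactly. Their poses are not given: they have to be found in the camera images.
- hearth: fixed soldering hearth: steel tray 256 x 406 mm, rim 16 mm high; origin under its centre, on the bench; y along the wall, x to the back. At the back the bottom course: three whole bricks cemented down at x = 85, y = -120, 0, 120 mm (4 mm joints), 60 mm thick, tops 42 mm above the bench. In front a fixed white soldering board 100 x 170 mm, centred at x = -45, y = 0, top 18 mm above the bench
- brick1: loose whole soft firebrick, cream, 116 mm long (its y) x 60 mm wide (its x) x 36 mm high (z), about 0.2 kg; origin at the centre of its underside; lies flat on the bench; another brick may lie on it
- brick2: loose whole soft firebrick, cream, 116 mm long (its y) x 60 mm wide (its x) x 36 mm high (z), about 0.2 kg; origin at the centre of its underside; lies flat on the bench; another brick may lie on it
- brick3: loose whole soft firebrick, cream, 116 mm long (its y) x 60 mm wide (its x) x 36 mm high (z), about 0.2 kg; origin at the centre of its underside; may be absent; when present it lies flat on the bench
- brick4: loose whole soft firebrick, cream, 116 mm long (its y) x 60 mm wide (its x) x 36 mm high (z), about 0.2 kg; origin at the centre of its underside; may be absent; when present it starts lying flat on brick1
- brick5: loose whole soft firebrick, cream, 116 mm long (its y) x 60 mm wide (its x) x 36 mm high (z), about 0.2 kg; origin at the centre of its underside; may be absent; when present it starts lying flat on brick2
- half1: loose half firebrick, cream, 56 mm long (its y) x 60 mm wide (its x) x 36 mm high (z), about 0.1 kg; origin at the centre of its underside; lies flat on the bench with half2 on it
- half2: loose half firebrick, cream, 56 mm long (its y) x 60 mm wide (its x) x 36 mm high (z), about 0.1 kg; origin at the centre of its underside; starts lying on top of half1
- half_left (a point): fixed point of the hearth, x = +85 mm, y = +150 mm, 42 mm above the bench: where the centre of the underside of the half brick at the left (+y) end of the second course belongs
- half_right (a point): fixed point of the hearth, x = +85 mm, y = -150 mm, 42 mm above the bench: where the centre of the underside of the half brick at the right (-y) end of the second course belongs
- whole_left (a point): fixed point of the hearth, x = +85 mm, y = +60 mm, 42 mm above the bench (over a joint of the bottom course): where the centre of the underside of a whole brick of the second course belongs, its length along the wall
- whole_right (a point): fixed point of the hearth, x = +85 mm, y = -60 mm, 42 mm above the bench (over a joint of the bottom course): where the centre of the underside of a whole brick of the second course belongs, its length along the wall
- top_left (a point): fixed point of the hearth, x = +85 mm, y = +120 mm, 78 mm above the bench (over a joint of the second course): a place for the centre of the underside of a whole brick of the third course
- top_mid (a point): fixed point of the hearth, x = +85 mm, y = 0 mm, 78 mm above the bench (over a joint of the second course): a place for the centre of the underside of a whole brick of the third course
- top_right (a point): fixed point of the hearth, x = +85 mm, y = -120 mm, 78 mm above the bench (over a joint of the second course): a place for the centre of the underside of a whole brick of the third course
- board (a point): centre of the top face of the white soldering board, 18 mm above the bench, 100 mm in front of the wall's face
- heatsink: loose copper heat sink lying fins down: a plate 50 (x) x 90 (y) x 8 mm on top of fins 32 mm high that run along y, 40 mm high in all (two 6 mm brass studs on top), about 0.35 kg; origin at the centre of its underside (the fin tips)
- multimeter: bystander: grey hand multimeter lying on the bench, 170 x 85 x 34 mm; origin under its centre
- reel: bystander: metal reel standing on its flange, 72 mm across, 48 mm high; origin under its centre

How it is judged:
On the way, in this order (a step that is already met when the one before it is completed fails the run):
1. the second course is complete: a half brick at each end and two whole bricks between (((distance between half1 and half_left below 0.012 m and angle between half1's own z axis and vertical below 0.1 rad and (angle between the y axis of half1 and the y axis of hearth, either way round below 0.1 rad or angle between the x axis of half1 and the y axis of hearth, either way round below 0.1 rad)) or (distance between half2 and half_left below 0.012 m and angle between half2's own z axis and vertical below 0.1 rad and (angle between the y axis of half2 and the y axis of hearth, either way round below 0.1 rad or angle between the x axis of half2 and the y axis of hearth, either way round below 0.1 rad))) and ((distance between half1 and half_right below 0.012 m and angle between half1's own z axis and vertical below 0.1 rad and (angle between the y axis of half1 and the y axis of hearth, either way round below 0.1 rad or angle between the x axis of half1 and the y axis of hearth, either way round below 0.1 rad)) or (distance between half2 and half_right below 0.012 m and angle between half2's own z axis and vertical below 0.1 rad and (angle between the y axis of half2 and the y axis of hearth, either way round below 0.1 rad or angle between the x axis of half2 and the y axis of hearth, either way round below 0.1 rad))) and ((distance between brick1 and whole_left below 0.012 m and angle between brick1's own z axis and vertical below 0.1 rad and angle between the y axis of brick1 and the y axis of hearth, either way round below 0.1 rad) or (distance between brick2 and whole_left below 0.012 m and angle between brick2's own z axis and vertical below 0.1 rad and angle between the y axis of brick2 and the y axis of hearth, either way round below 0.1 rad) or (distance between brick3 and whole_left below 0.012 m and angle between brick3's own z axis and vertical below 0.1 rad and angle between the y axis of brick3 and the y axis of hearth, either way round below 0.1 rad) or (distance between brick4 and whole_left below 0.012 m and angle between brick4's own z axis and vertical below 0.1 rad and angle between the y axis of brick4 and the y axis of hearth, either way round below 0.1 rad) or (distance between brick5 and whole_left below 0.012 m and angle between brick5's own z axis and vertical below 0.1 rad and angle between the y axis of brick5 and the y axis of hearth, either way round below 0.1 rad)) and ((distance between brick1 and whole_right below 0.012 m and angle between brick1's own z axis and vertical below 0.1 rad and angle between the y axis of brick1 and the y axis of hearth, either way round below 0.1 rad) or (distance between brick2 and whole_right below 0.012 m and angle between brick2's own z axis and vertical below 0.1 rad and angle between the y axis of brick2 and the y axis of hearth, either way round below 0.1 rad) or (distance between brick3 and whole_right below 0.012 m and angle between brick3's own z axis and vertical below 0.1 rad and angle between the y axis of brick3 and the y axis of hearth, either way round below 0.1 rad) or (distance between brick4 and whole_right below 0.012 m and angle between brick4's own z axis and vertical below 0.1 rad and angle between the y axis of brick4 and the y axis of hearth, either way round below 0.1 rad) or (distance between brick5 and whole_right below 0.012 m and angle between brick5's own z axis and vertical below 0.1 rad and angle between the y axis of brick5 and the y axis of hearth, either way round below 0.1 rad))), for 0.2 s.
2. every other whole brick lies in the third course (all of step 1 and ((distance between brick1 and whole_left below 0.012 m and angle between brick1's own z axis and vertical below 0.1 rad and angle between the y axis of brick1 and the y axis of hearth, either way round below 0.1 rad) or (distance between brick1 and whole_right below 0.012 m and angle between brick1's own z axis and vertical below 0.1 rad and angle between the y axis of brick1 and the y axis of hearth, either way round below 0.1 rad) or (distance between brick1 and top_left below 0.012 m and angle between brick1's own z axis and vertical below 0.1 rad and angle between the y axis of brick1 and the y axis of hearth, either way round below 0.1 rad) or (distance between brick1 and top_mid below 0.012 m and angle between brick1's own z axis and vertical below 0.1 rad and angle between the y axis of brick1 and the y axis of hearth, either way round below 0.1 rad) or (distance between brick1 and top_right below 0.012 m and angle between brick1's own z axis and vertical below 0.1 rad and angle between the y axis of brick1 and the y axis of hearth, either way round below 0.1 rad)) and ((distance between brick2 and whole_left below 0.012 m and angle between brick2's own z axis and vertical below 0.1 rad and angle between the y axis of brick2 and the y axis of hearth, either way round below 0.1 rad) or (distance between brick2 and whole_right below 0.012 m and angle between brick2's own z axis and vertical below 0.1 rad and angle between the y axis of brick2 and the y axis of hearth, either way round below 0.1 rad) or (distance between brick2 and top_left below 0.012 m and angle between brick2's own z axis and vertical below 0.1 rad and angle between the y axis of brick2 and the y axis of hearth, either way round below 0.1 rad) or (distance between brick2 and top_mid below 0.012 m and angle between brick2's own z axis and vertical below 0.1 rad and angle between the y axis of brick2 and the y axis of hearth, either way round below 0.1 rad) or (distance between brick2 and top_right below 0.012 m and angle between brick2's own z axis and vertical below 0.1 rad and angle between the y axis of brick2 and the y axis of hearth, either way round below 0.1 rad)) and ((distance between brick3 and whole_left below 0.012 m and angle between brick3's own z axis and vertical below 0.1 rad and angle between the y axis of brick3 and the y axis of hearth, either way round below 0.1 rad) or (distance between brick3 and whole_right below 0.012 m and angle between brick3's own z axis and vertical below 0.1 rad and angle between the y axis of brick3 and the y axis of hearth, either way round below 0.1 rad) or (distance between brick3 and top_left below 0.012 m and angle between brick3's own z axis and vertical below 0.1 rad and angle between the y axis of brick3 and the y axis of hearth, either way round below 0.1 rad) or (distance between brick3 and top_mid below 0.012 m and angle between brick3's own z axis and vertical below 0.1 rad and angle between the y axis of brick3 and the y axis of hearth, either way round below 0.1 rad) or (distance between brick3 and top_right below 0.012 m and angle between brick3's own z axis and vertical below 0.1 rad and angle between the y axis of brick3 and the y axis of hearth, either way round below 0.1 rad)) and ((distance between brick4 and whole_left below 0.012 m and angle between brick4's own z axis and vertical below 0.1 rad and angle between the y axis of brick4 and the y axis of hearth, either way round below 0.1 rad) or (distance between brick4 and whole_right below 0.012 m and angle between brick4's own z axis and vertical below 0.1 rad and angle between the y axis of brick4 and the y axis of hearth, either way round below 0.1 rad) or (distance between brick4 and top_left below 0.012 m and angle between brick4's own z axis and vertical below 0.1 rad and angle between the y axis of brick4 and the y axis of hearth, either way round below 0.1 rad) or (distance between brick4 and top_mid below 0.012 m and angle between brick4's own z axis and vertical below 0.1 rad and angle between the y axis of brick4 and the y axis of hearth, either way round below 0.1 rad) or (distance between brick4 and top_right below 0.012 m and angle between brick4's own z axis and vertical below 0.1 rad and angle between the y axis of brick4 and the y axis of hearth, either way round below 0.1 rad)) and ((distance between brick5 and whole_left below 0.012 m and angle between brick5's own z axis and vertical below 0.1 rad and angle between the y axis of brick5 and the y axis of hearth, either way round below 0.1 rad) or (distance between brick5 and whole_right below 0.012 m and angle between brick5's own z axis and vertical below 0.1 rad and angle between the y axis of brick5 and the y axis of hearth, either way round below 0.1 rad) or (distance between brick5 and top_left below 0.012 m and angle between brick5's own z axis and vertical below 0.1 rad and angle between the y axis of brick5 and the y axis of hearth, either way round below 0.1 rad) or (distance between brick5 and top_mid below 0.012 m and angle between brick5's own z axis and vertical below 0.1 rad and angle between the y axis of brick5 and the y axis of hearth, either way round below 0.1 rad) or (distance between brick5 and top_right below 0.012 m and angle between brick5's own z axis and vertical below 0.1 rad and angle between the y axis of brick5 and the y axis of hearth, either way round below 0.1 rad))), for 0.2 s.
3. the heat sink is set on the soldering board (distance between heatsink and board below 0.015 m and angle between heatsink's own z axis and vertical below 0.1 rad and angle between the y axis of heatsink and the y axis of hearth, either way round below 0.15 rad), for 0.2 s.
At the end, for the whole second after the job is handed in: Each half brick at an end of course two, whole bricks in its middle places, the other whole bricks in course three: all within 12 mm and 0.1 rad of place, level. Heat sink fins down within 15 mm of the board's middle, 0.15 rad of parallel to the wall. All released and at rest (all of step 2 and all of step 3 and linear speed of each of brick1, brick2, brick3, brick4, brick5, half1, half2, heatsink below 0.02 m/s and contact force between each of brick1, brick2, brick3, brick4, brick5, half1, half2, heatsink and the fingers below 0.5 N); the robot touches nothing.
It fails at once if a firebrick is crushed: the fingers press on it with over 130 N, both pads together (contact force between any of brick1, brick2, brick3, brick4, brick5, half1, half2 and the fingers above 130 N).
It fails at once if a firebrick is dropped: it moves faster than 0.5 m/s out of the fingers' hold (a fall of about 20 mm) ((contact force between brick1 and the fingers below 0.1 N and linear speed of brick1 above 0.5 m/s) or (contact force between brick2 and the fingers below 0.1 N and linear speed of brick2 above 0.5 m/s) or (contact force between brick3 and the fingers below 0.1 N and linear speed of brick3 above 0.5 m/s) or (contact force between brick4 and the fingers below 0.1 N and linear speed of brick4 above 0.5 m/s) or (contact force between brick5 and the fingers below 0.1 N and linear speed of brick5 above 0.5 m/s) or (contact force between half1 and the fingers below 0.1 N and linear speed of half1 above 0.5 m/s) or (contact force between half2 and the fingers below 0.1 N and linear speed of half2 above 0.5 m/s)).
It fails at once if a bystander (multimeter or reel) is moved more than 20 mm (distance of any of multimeter, reel from where it was at the start of the episode above 0.02 m).
Of brick3, brick4, brick5 only 1 to 3 are there at a start; the rules pass over those that are not, and their reading is None.
At some moment in a run one of heatsink may be knocked a few centimetres aside while the robot is not near it.
It also fails if it takes over 208 s, if anything falls off the work surface, if the arm or the gripper's body presses on something with over 40 N, if the wrist force passes 120 N, or if a joint passes its speed limit or range.

## Working session

There is one attempt and no reset: what is moved stays moved. The work goes in short steps, Python scripts to look and compute and a tool call to move; the robot and the scene stay as the last step left them, time stands still between calls to the robot, and variables do not carry over. Pictures are saved under pics/ and viewed, about 12 in all and at most 16, crops included, and the job is handed in when it is done.

Besides the shell and the picture viewer there is one more tool, called after "Emit:" as a command line: name --pt "numbers of a row" for each row, then --argument value for the rest. step_arm: Moves the arm, as the interface text tells. Its arguments: {"type":"object","properties":{"rows":{"type":"array"},"force":{"type":"number"}},"required":["rows"]}

```bash
mkdir -p pics; ls
python3 - <<'E'
from station import *
import cv2,numpy as np
o=get_obs();print({k:np.round(v,3).tolist() for k,v in o.items()})
for c in("scene","side","wrist"):
    d=capture(c);cv2.imwrite(f"pics/{c}0.png",d["pixels"][:,:,::-1])
    print(c,{k:np.round(v,4).tolist() for k,v in d.items() if k!="pixels"})
    for n in ["hearth","brick1","half1","heatsink","multimeter","reel"]:
        r=look_for(c,n);print(n,[(round(x["p"],2),np.round(x["bbox"]).tolist()) for x in r][:6])
E
```

```text
pics
{'time': 0.0, 'joint_pos': [-0.0, 0.213, -0.035, 1.323, 0.0, 1.571], 'dq': [0.001, 0.001, 0.0, 0.002, -0.001, 0.001], 'joint_torque': [-0.001, -68.618, 48.713, 0.018, -0.0, -0.0], 'eef_pos': [0.5, -0.0, 0.231], 'tool_rot': [-3.14, -0.0, 1.571], 'wrist_force': [-0.16, 0.46, -0.027], 'ft_torque': [-0.001, -0.005, -0.052], 'gripper_width': 0.999}
scene {'vertical_fov': 55.3604, 'cx': 250.6106, 'cy': 190.384, 'origin': [1.0226, 0.3735, 1.0577], 'attitude': [0.5751, 0.0068, 2.2809]}
hearth [(0.81, [188.0, 138.0, 320.0, 251.0])]
brick1 [(0.79, [291.0, 246.0, 330.0, 288.0]), (0.74, [344.0, 264.0, 390.0, 311.0]), (0.7, [288.0, 254.0, 317.0, 289.0]), (0.68, [343.0, 287.0, 382.0, 318.0])]
half1 [(0.91, [341.0, 200.0, 366.0, 223.0]), (0.49, [186.0, 140.0, 326.0, 251.0])]
heatsink [(0.56, [171.0, 120.0, 191.0, 143.0])]
multimeter [(0.71, [206.0, 233.0, 267.0, 285.0])]
reel [(0.63, [374.0, 230.0, 406.0, 259.0]), (0.58, [186.0, 137.0, 322.0, 249.0])]
side {'vertical_fov': 42.7946, 'cx': 256.5103, 'cy': 183.2911, 'origin': [0.1695, 0.932, 0.9176], 'attitude': [0.8775, -0.0171, -2.7456]}
hearth
[... 182 characters left out ...]
, 196.0, 331.0])]
half1 [(0.66, [266.0, 259.0, 296.0, 296.0]), (0.61, [265.0, 280.0, 299.0, 299.0]), (0.38, [213.0, 143.0, 346.0, 257.0])]
heatsink [(0.88, [314.0, 110.0, 337.0, 138.0])]
multimeter [(0.72, [157.0, 172.0, 216.0, 224.0])]
reel [(0.56, [240.0, 311.0, 277.0, 356.0]), (0.21, [169.0, 246.0, 220.0, 277.0])]
wrist {'vertical_fov': 58.2384, 'cx': 253.6958, 'cy': 188.334, 'tool_from_camera': [[-0.0006, 0.9557, 0.2943, 0.0742], [1.0, 0.0008, -0.0006, -0.0002], [-0.0008, 0.2943, -0.9557, -0.1433], [0.0, 0.0, 0.0, 1.0]]}
hearth [(0.95, [107.0, 26.0, 382.0, 374.0])]
brick1 []
half1 []
heatsink []
multimeter [(0.77, [423.0, 10.0, 512.0, 193.0]), (0.52, [109.0, 25.0, 381.0, 374.0])]
reel []
```

Run:
```python
import cv2,numpy as np
a=cv2.imread("pics/scene0.png")[90:350,150:415];b=cv2.imread("pics/side0.png")[100:360,130:395]
cv2.imwrite("pics/ab.png",cv2.resize(np.hstack([a,b]),None,fx=1.5,fy=1.5,interpolation=cv2.INTER_CUBIC))
```

```text
(no output)
```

View pics/ab.png

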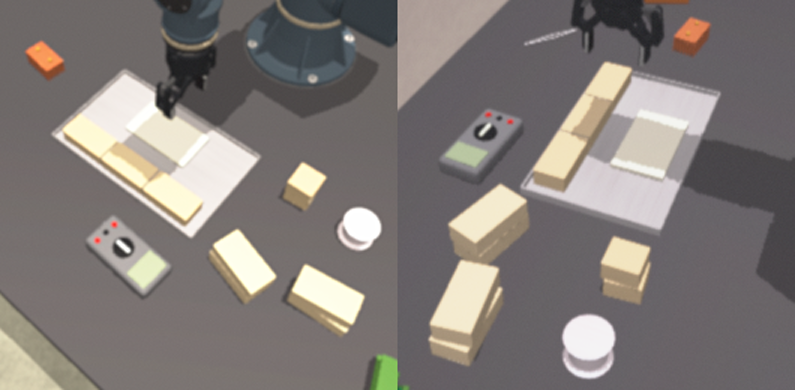

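View pics/wrist0.png

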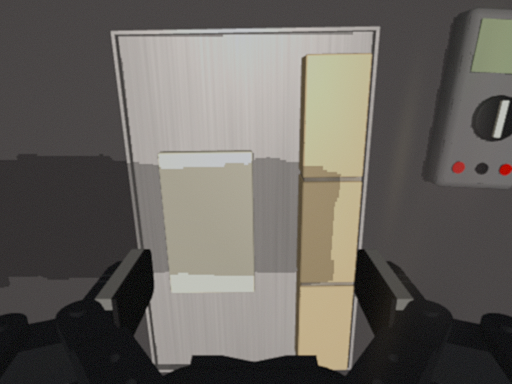

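```bash
cat > h.py <<'E'
import numpy as np,cv2
from scipy.spatial.transform import Rotation as R
from scipy.optimize import least_squares
from station import *
def rot(e): return R.from_euler("xyz",e).as_matrix()
def cam(c,save=None):
    o=get_obs();d=capture(c)
    if c=="wrist":
        T=np.eye(4);T[:3,:3]=rot(o["tool_rot"]);T[:3,3]=o["eef_pos"];M=T@np.array(d["tool_from_camera"])
    else:
        M=np.eye(4);M[:3,:3]=rot(d["attitude"]);M[:3,3]=d["origin"]
    if save: cv2.imwrite(f"pics/{save}.png",d["pixels"][:,:,::-1])
    f=192/np.tan(np.radians(d["vertical_fov"])/2)
    return dict(M=M,f=f,cx=d["cx"],cy=d["cy"],px=d["pixels"])
def proj(k,P):
    P=np.atleast_2d(P);q=(P-k["M"][:3,3])@k["M"][:3,:3]
    return np.c_[k["cx"]+k["f"]*q[:,0]/-q[:,2],k["cy"]+k["f"]*q[:,1]/q[:,2]]
def unproj(k,uv,z):
    uv=np.atleast_2d(uv);d=np.c_[(uv[:,0]-k["cx"])/k["f"],-(uv[:,1]-k["cy"])/k["f"],-np.ones(len(uv))]@k["M"][:3,:3].T
    o=k["M"][:3,3];return o+d*((z-o[2])/d[:,2])[:,None]
def pose(p,L):
    L=np.atleast_2d(L).astype(float);c,s=np.cos(p[2]),np.sin(p[2])
    return np.c_[p[0]+c*L[:,0]-s*L[:,1],p[1]+s*L[:,0]+c*L[:,1],L[:,2]]
E
python3 - <<'E'
from h import *
np.set_printoptions(precision=4,suppress=True)
pts={"half_left":(.085,.15,.042),"half_right":(.085,-.15,.042),"whole_left":(.085,.06,.042),"whole_right":(.085,-.06,.042),"board":(-.045,0,.018),"hearth":(0,0,0)}
K={c:cam(c) for c in("scene","side","wrist")}
obs=[]
for c,k in K.items():
    for n,P in pts.items():
        r=mark_of(c,n)
        if r and r[0]["p"]>.4: obs.append((c,n,P,r[0]["position"]))
w=[((.055,.178,.042),(305,56)),((.115,.178,.042),(371,54)),((.055,.06,.042),(303,178)),((.115,.06,.042),(364,178)),((.055,-.06,.042),(299,284)),((.115,-.06,.042),(355,284)),
((-.095,.085,.018),(160,152)),((.005,.085,.018),(252,151)),((-.095,-.085,.018),(171,293)),((.005,-.085,.018),(254,292)),((-.128,.203,.016),(114,33)),((.128,.203,.016),(378,29))]
for P,u in w: obs.append(("wrist","c",P,u))
fun=lambda p:np.concatenate([(proj(K[c],pose(p,P))[0]-u)/(1 if n=="c" else 2) for c,n,P,u in obs])
s=least_squares(fun,[.5,0,0],loss="soft_l1");print("hearth",s.x)
rr=fun(s.x).reshape(-1,2)
for o,r in zip(obs,rr): print(o[0],o[1],o[2],r.round(1))
for c in("scene","side"):
    for n in("brick1","half1","heatsink","reel","multimeter"):
        for r in mark_of(c,n)[:5]:
            u=r["position"];print(c,n,round(r["p"],2),np.round(u),unproj(K[c],u,0)[0,:2],unproj(K[c],u,.036)[0,:2])
E
```

```text
hearth [ 0.4948 -0.0803  0.016 ]
scene half_left (0.085, 0.15, 0.042) [-0.3 -1.6]
scene half_right (0.085, -0.15, 0.042) [0.6 0.9]
scene whole_left (0.085, 0.06, 0.042) [ 1.1 -0.5]
scene whole_right (0.085, -0.06, 0.042) [0.6 1. ]
scene board (-0.045, 0, 0.018) [-0.1 -0.6]
scene hearth (0, 0, 0) [-1.5 -0.9]
side half_left (0.085, 0.15, 0.042) [0.6 1.4]
side half_right (0.085, -0.15, 0.042) [-1.2 -1.3]
side whole_left (0.085, 0.06, 0.042) [-0.8 -0. ]
side whole_right (0.085, -0.06, 0.042) [-1.5  1.4]
side board (-0.045, 0, 0.018) [-0.8 -2.8]
side hearth (0, 0, 0) [-1.1 -1.8]
wrist half_left (0.085, 0.15, 0.042) [1.3 0.3]
wrist whole_left (0.085, 0.06, 0.042) [0.9 0.2]
wrist whole_right (0.085, -0.06, 0.042) [-73.3  91.4]
wrist board (-0.045, 0, 0.018) [-0.1  0.4]
wrist hearth (0, 0, 0) [-1.9  2.2]
wrist c (0.055, 0.178, 0.042) [ 0.7 -2.1]
wrist c (0.115, 0.178, 0.042) [ 1.4 -1.3]
wrist c (0.055, 0.06, 0.042) [-0.6  1.9]
wrist c (0.115, 0.06, 0.042) [-1.6  1. ]
wrist c (0.055, -0.06, 0.042) [0.7 0.5]
wrist c (0.115, -0.06, 0.042) [-0.9 -0.3]
wrist c (-0.095, 0.085, 0.018) [-3.1  1.1]
w
[... 822 characters left out ...]
 [0.7478 0.0634]
side brick1 0.9 [189. 248.] [0.6389 0.2111] [0.6205 0.2394]
side brick1 0.7 [194. 264.] [0.6032 0.252 ] [0.5862 0.2787]
side brick1 0.59 [177. 306.] [0.5781 0.3767] [0.562  0.3985]
side brick1 0.57 [175. 316.] [0.5698 0.4017] [0.5541 0.4225]
side half1 0.8 [280. 281.] [0.3903 0.217 ] [0.3817 0.245 ]
side half1 0.67 [278. 290.] [0.3861 0.2449] [0.3776 0.2718]
side heatsink 0.79 [323. 128.] [ 0.4888 -0.4561] [ 0.4763 -0.4017]
side heatsink 0.34 [194. 261.] [0.6072 0.245 ] [0.5901 0.2719]
side reel 0.74 [256. 336.] [0.3853 0.3767] [0.3768 0.3985]
side multimeter 0.68 [189. 202.] [0.7219 0.0581] [0.7002 0.0923]
side multimeter 0.18 [263. 164.] [ 0.5982 -0.1894] [ 0.5814 -0.1454]
```

Emit:
step_arm --pt "0 0 0 0.9 0 0 85" --pt "0 0 0 0.9 0 0 85" --pt "0 0 0 0.9 0 0 85" --pt "0 0 0 0.9 0 0 85" --pt "0 0 0 0.9 0 0 85" --force 28

```text
time: 3.02
eef_pos: [0.4998, 0.1362, 0.2314]
tool_rot: [3.141, -0.0, 1.571]
wrist_force: [0.3, 0.1, 0.2]
gripper_width: 0.995
```

Emit:
step_arm --pt "0 0 0 0.9 0 0 85" --pt "0 0 0 0.9 0 0 85" --pt "0 0 0 0.9 0 0 85" --pt "0 0 0 0.9 0 0 85" --pt "0 0 0 0.9 0 0 85"

```text
time: 3.43
eef_pos: [0.4998, 0.2714, 0.2313]
tool_rot: [3.142, -0.0, 1.571]
wrist_force: [0.4, -0.2, 0.4]
gripper_width: 0.992
```

Emit:
step_arm --pt "0 0 0 0 0 0 85" --pt "0 0 0 0 0 0 85" --pt "0 0 0 0 0 0 85" --pt "0 0 0 0 0 0 85" --pt "0 0 0 0 0 0 85"

```text
time: 3.85
eef_pos: [0.5001, 0.2691, 0.2315]
tool_rot: [3.141, 0.0, 1.57]
wrist_force: [-0.9, -0.9, 0.2]
gripper_width: 0.992
```

Run:
```python
from h import *
np.set_printoptions(precision=4,suppress=True)
k=cam("wrist","w1")
for n in("brick1","half1"):
    for r in masks_of("wrist",n)[:5]:
        m=r["region"].astype(np.uint8);print(n,round(r["p"],2),np.round(r["bbox"]),m.sum())
        (c,wh,a)=cv2.minAreaRect(cv2.findNonZero(m))
        q=unproj(k,cv2.boxPoints((c,wh,a)),.072);print(q[:,:2].mean(0),np.linalg.norm(q[0]-q[1]),np.linalg.norm(q[1]-q[2]),np.degrees(np.arctan2(*(q[1]-q[0])[1::-1])))
```

```text
brick1 0.9 [319. 123. 428. 254.] 8828
[0.6089 0.2453] 0.11690124291167454 0.06922715599293541 73.87887514531239
brick1 0.78 [288.   0. 301.  85.] 524
[0.5303 0.3737] 0.007346510412391396 0.06305296837582845 5.31259804919409
brick1 0.62 [291.   0. 376.  91.] 6832
[0.5655 0.3722] 0.06385089159578058 0.06921217500406766 2.56860223743045
brick1 0.58 [314. 124. 357. 228.] 910
[0.5709 0.2622] 0.0983503258207872 0.009172418224697108 73.01420039302242
brick1 0.55 [144. 267. 353. 373.] 18371
[0.4945 0.1013] 0.2070057031341451 0.13098542815996567 -0.13106934600835682
half1 0.89 [ 96. 162. 170. 230.] 4562
[0.3872 0.2436] 0.07026118788157794 0.06238725270804685 1.6583985824350453
half1 0.65 [111. 153. 176. 208.] 615
[0.4091 0.2695] 0.03804164191908977 0.06555203010103615 50.40725156589549
```

View pics/w1.png

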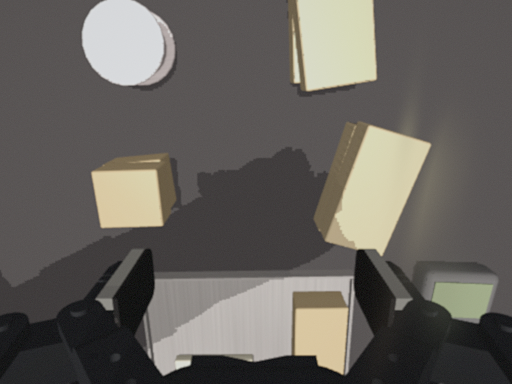

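```bash
cat >> h.py <<'E'
def fitbox(k,uv,L,W,z,p0):
    """uv: 4 corners TL,TR,BR,BL as seen; local x=width W,y=length L"""
    C=np.array([(-W/2,L/2,z),(W/2,L/2,z),(W/2,-L/2,z),(-W/2,-L/2,z)])
    s=least_squares(lambda p:(proj(k,pose(p,C))-uv).ravel(),p0,x_scale=[.01,.01,.1])
    return s.x,s.fun.reshape(-1,2).round(1).tolist()
E
python3 - <<'E'
from h import *
np.set_printoptions(precision=4,suppress=True)
k=cam("wrist")
im=k["px"].astype(int)
print(fitbox(k,[(366,123),(429,145),(381,255),(328,243)],.116,.06,.072,[.61,.24,-.3]))
for L,W in((.056,.06),(.06,.056)):print(fitbox(k,[(95,172),(158,165),(160,226),(99,226)],L,W,.072,[.387,.24,0]))
a=cv2.resize(k["px"][110:265,80:190,::-1],None,fx=3.5,fy=3.5,interpolation=cv2.INTER_CUBIC)
b=cv2.resize(k["px"][110:265,305:440,::-1],None,fx=3,fy=3.5*1,interpolation=cv2.INTER_CUBIC)
cv2.imwrite("pics/c1.png",np.hstack([a,b]));print(a.shape,b.shape)
E
```

```text
(array([ 0.6124,  0.2441, -0.2583]), [[0.2, 2.0], [1.2, -2.5], [1.9, 1.5], [-3.4, -0.7]])
(array([0.3838, 0.2412, 0.0033]), [[-3.6, -3.2], [-0.1, 3.5], [3.0, -0.2], [0.9, 0.1]])
(array([ 0.3838,  0.2411, -0.0088]), [[-1.3, -5.6], [-2.1, 1.9], [0.7, 2.2], [2.9, 1.8]])
(542, 385, 3) (542, 405, 3)
```

View pics/c1.png

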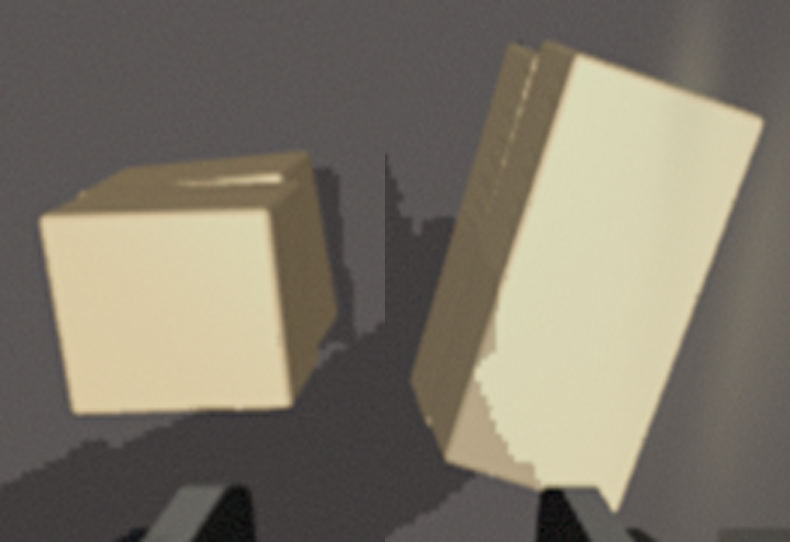

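Run:
```python
from h import *
np.set_printoptions(precision=4,suppress=True)
k=cam("wrist")
print(fitbox(k,[(368.3,126.3),(431,144.3),(382.3,255.1),(325.7,241.4)],.116,.06,.072,[.61,.24,-.3]))
for L,W in((.056,.06),(.06,.056)):print(fitbox(k,[(92,171.7),(156.6,169.7),(163.1,226),(100.9,227.7)],L,W,.072,[.387,.24,0]))
print(k["M"][:3,3],get_obs()["eef_pos"])
```

```text
(array([ 0.6131,  0.244 , -0.2714]), [[-0.2, -1.1], [0.7, -0.8], [0.5, 1.8], [-1.0, 0.7]])
(array([0.3837, 0.2398, 0.0255]), [[-1.0, -0.6], [0.6, -0.3], [0.5, 0.6], [-0.1, 0.5]])
(array([0.3837, 0.2397, 0.0172]), [[1.1, -2.9], [-1.5, -2.0], [-1.6, 3.0], [2.0, 2.3]])
[0.5    0.3438 0.3747] [0.5001 0.2697 0.2314]
```

Emit:
step_arm --pt "0 0 0 -0.2 -0.78 0 85" --pt "0 0 0 -0.2 -0.78 0 85" --pt "0 0 0 -0.2 -0.78 0 85" --pt "0 0 0 -0.2 -0.78 0 85" --pt "0 0 -1.2 -0.2 -0.77 0 85"

```text
time: 4.52
eef_pos: [0.3822, 0.2395, 0.2312]
tool_rot: [3.142, -0.0, 1.591]
wrist_force: [0.1, -0.2, 0.3]
gripper_width: 0.992
```

Emit:
step_arm --pt "0 0 0 0 0 1.0 85" --pt "0 0 0 0 0 1.0 85" --pt "0 0 0 0 0 1.0 85" --pt "0 0 0 0 0 1.0 85" --pt "0 0 0 0 0 0.5 85"

```text
time: 4.93
eef_pos: [0.3819, 0.2391, 0.0935]
tool_rot: [-3.139, 0.001, 1.592]
wrist_force: [-0.5, -0.4, 1.0]
gripper_width: 0.995
```

Emit:
step_arm --pt "0 0 0 0 0 0.5 85" --pt "0 0 0 0 0 0.5 85" --pt "0 0 0 0 0 0.5 85" --pt "0 0 0 0 0 0.4 85" --pt "0 0 0 0 0 0 85"

```text
time: 5.35
eef_pos: [0.3821, 0.2392, 0.0375]
tool_rot: [-3.139, 0.001, 1.592]
wrist_force: [-0.1, -0.1, -0.3]
gripper_width: 0.993
```

Emit:
step_arm --pt "0 0 0 0 0 0 58" --pt "0 0 0 0 0 0 55" --pt "0 0 0 0 0 0 50" --pt "0 0 0 0 0 0 50" --pt "0 0 0 0 0 0 50" --force 28

```text
time: 5.77
eef_pos: [0.3839, 0.2403, 0.0403]
tool_rot: [3.14, -0.001, 1.592]
wrist_force: [0.1, -1.2, 7.9]
gripper_width: 0.699
```

Emit:
step_arm --pt "0 0 0 0 0 0 50" --pt "0 0 0 0 0 0 50" --pt "0 0 0 0 0 0 50" --pt "0 0 0 0 0 0 50" --pt "0 0 0 0 0 0 50"

```text
time: 6.18
eef_pos: [0.3839, 0.2404, 0.0403]
tool_rot: [3.14, -0.001, 1.592]
wrist_force: [-0.5, -1.4, 7.1]
gripper_width: 0.697
```

Emit:
step_arm --pt "0 0 0 0 0 -0.2 50" --pt "0 0 0 0 0 -0.6 50" --pt "0 0 0 0 0 -0.8 50" --pt "0 0 0 0 0 -0.8 50" --pt "0 0 0 0 0 -0.6 50"

```text
time: 6.6
eef_pos: [0.3836, 0.2402, 0.1318]
tool_rot: [3.14, -0.001, 1.592]
wrist_force: [1.6, 0.7, -0.5]
gripper_width: 0.7
```

Emit:
step_arm --pt "0 0 0 -0.788 0.314 0 50" --pt "0 0 0 -0.788 0.314 0 50" --pt "0 0 0 -0.788 0.314 0 50" --pt "0 0 0 -0.788 0.314 0 50" --pt "0 0 0 -0.788 0.314 0 50"

```text
time: 7.02
eef_pos: [0.4332, 0.1217, 0.1301]
tool_rot: [3.141, -0.0, 1.592]
wrist_force: [-1.2, 0.5, -1.9]
gripper_width: 0.7
```

Emit:
step_arm --pt "0 0 0 -0.788 0.314 0 50" --pt "0 0 0 -0.788 0.314 0 50" --pt "0 0 0 -0.788 0.314 0 50" --pt "0 0 0 -0.788 0.314 0 50" --pt "0 0 0 -0.788 0.314 0 50"

```text
time: 7.43
eef_pos: [0.4828, 0.0043, 0.13]
tool_rot: [3.141, -0.0, 1.592]
wrist_force: [1.0, 0.5, -0.2]
gripper_width: 0.698
```

Emit:
step_arm --pt "0 0 0 -0.788 0.314 0 50" --pt "0 0 0 -0.788 0.314 0 50" --pt "0 0 0 -0.788 0.314 0 50" --pt "0 0 0 -0.788 0.314 0 50" --pt "0 0 0 -0.788 0.314 0 50"

```text
time: 7.85
eef_pos: [0.5323, -0.1129, 0.13]
tool_rot: [3.141, 0.0, 1.592]
wrist_force: [0.1, -0.2, -0.2]
gripper_width: 0.701
```

Emit:
step_arm --pt "0 0 0 -0.788 0.314 0 50" --pt "0 0 0 -0.788 0.314 0 50" --pt "0 0 0 -0.788 0.314 0 50" --pt "0 0 0 -0.788 0.314 0 50" --pt "0 0 0 -0.788 0.314 0 50"

```text
time: 8.27
eef_pos: [0.5818, -0.23, 0.13]
tool_rot: [3.141, 0.0, 1.592]
wrist_force: [0.1, 0.9, -0.5]
gripper_width: 0.698
```

Emit:
step_arm --pt "0 0 0 0 0 0.5 50" --pt "0 0 0 0 0 0.5 50" --pt "0 0 0 0 0 0.5 50" --pt "0 0 0 0 0 0.3 50" --pt "0 0 0 0 0 0 50"

```text
time: 8.68
eef_pos: [0.5805, -0.2283, 0.0738]
tool_rot: [-3.139, -0.001, 1.592]
wrist_force: [0.2, 0.3, -1.5]
gripper_width: 0.696
```

Emit:
step_arm --pt "0 0 0 0 0 0.4 50" --pt "0 0 0 0 0 0.3 50" --pt "0 0 0 0 0 0.15 50" --pt "0 0 0 0 0 0.05 50" --pt "0 0 0 0 0 0 50"

```text
time: 9.1
eef_pos: [0.5815, -0.2287, 0.0484]
tool_rot: [-3.141, -0.0, 1.592]
wrist_force: [0.0, 0.1, -0.8]
gripper_width: 0.698
```

Emit:
step_arm --pt "0 0 0 0 0 0.03 50" --pt "0 0 0 0 0 0.03 50" --pt "0 0 0 0 0 0.03 50" --pt "0 0 0 0 0 0 50" --pt "0 0 0 0 0 0 50"

```text
time: 9.52
eef_pos: [0.5818, -0.2289, 0.0463]
tool_rot: [3.141, 0.0, 1.592]
wrist_force: [-1.9, 0.5, 4.9]
gripper_width: 0.697
```

Emit:
step_arm --pt "0 0 0 0 0 0 65" --pt "0 0 0 0 0 0 75" --pt "0 0 0 0 0 0 85" --pt "0 0 0 0 0 0 85" --pt "0 0 0 0 0 0 85"

```text
time: 9.93
eef_pos: [0.5815, -0.2288, 0.0456]
tool_rot: [-3.142, 0.0, 1.592]
wrist_force: [0.5, -1.0, 0.3]
gripper_width: 0.995
```

Emit:
step_arm --pt "0 0 0 0 0 -0.3 85" --pt "0 0 0 0 0 -0.6 85" --pt "0 0 0 0 0 -1 85" --pt "0 0 0 0 0 -1 85" --pt "0 0 0 0 0 -1 85"

```text
time: 10.35
eef_pos: [0.5812, -0.2286, 0.1646]
tool_rot: [3.142, 0.0, 1.592]
wrist_force: [0.6, 0.4, 1.0]
gripper_width: 0.995
```

Emit:
step_arm --pt "0 0 0 0 0 -1 85" --pt "0 0 0 0 0 -1 85" --pt "0 0 0 0 0 -0.3 85" --pt "0 0 0 0 0 0 85" --pt "0 0 0 0 0 0 85"

```text
time: 10.77
eef_pos: [0.5817, -0.2288, 0.2318]
tool_rot: [3.141, 0.0, 1.592]
wrist_force: [-0.7, 0.8, -1.0]
gripper_width: 0.992
```

Run:
```python
from h import *
k=cam("wrist","w2")
H=[.4948,-.0803,.016]
im=k["px"][:,:,::-1].copy()
def box(cx,cy,lx,ly,z,col):
    C=np.array([(cx-lx/2,cy-ly/2,z),(cx+lx/2,cy-ly/2,z),(cx+lx/2,cy+ly/2,z),(cx-lx/2,cy+ly/2,z)])
    cv2.polylines(im,[np.round(proj(k,pose(H,C))*8).astype(np.int32)],True,col,1,cv2.LINE_AA,3)
for y in(-.12,0,.12): box(.085,y,.06,.116,.042,(0,0,255))
box(.085,-.15,.06,.056,.078,(255,0,0));box(-.045,0,.1,.17,.018,(0,160,0))
cv2.imwrite("pics/w2o.png",cv2.resize(im,None,fx=1.5,fy=1.5))
```

```text
(no output)
```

View pics/w2o.png

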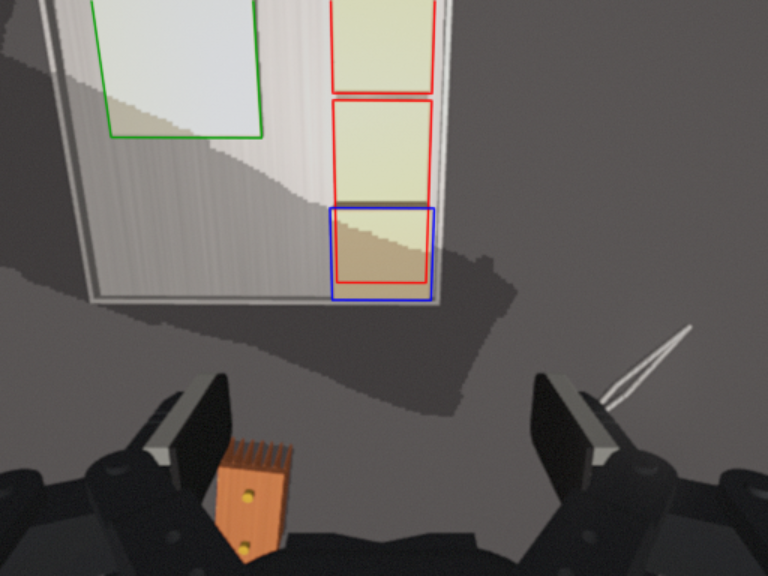

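Emit:
step_arm --pt "0 0 0 0.885 -0.168 -0.08 85" --pt "0 0 0 0.885 -0.168 -0.08 85" --pt "0 0 0 0.885 -0.168 -0.08 85" --pt "0 0 0 0.885 -0.168 -0.08 85" --pt "0 0 0 0.885 -0.168 -0.08 85"

```text
time: 11.23
eef_pos: [0.5524, -0.0953, 0.2422]
tool_rot: [-3.139, -0.0, 1.592]
wrist_force: [-0.2, 0.3, 0.0]
gripper_width: 0.995
```

Emit:
step_arm --pt "0 0 0 0.885 -0.168 -0.08 85" --pt "0 0 0 0.885 -0.168 -0.08 85" --pt "0 0 0 0.885 -0.168 -0.08 85" --pt "0 0 0 0.885 -0.168 -0.08 85" --pt "0 0 0 0.885 -0.168 -0.08 85"

```text
time: 11.65
eef_pos: [0.5244, 0.0368, 0.2543]
tool_rot: [-3.139, 0.0, 1.592]
wrist_force: [-0.5, 0.3, -1.0]
gripper_width: 1.001
```

Emit:
step_arm --pt "0 0 0 0.885 -0.168 -0.08 85" --pt "0 0 0 0.885 -0.168 -0.08 85" --pt "0 0 0 0.885 -0.168 -0.08 85" --pt "0 0 0 0.885 -0.168 -0.08 85" --pt "0 0 0 0.885 -0.168 -0.08 85"

```text
time: 12.07
eef_pos: [0.4965, 0.1689, 0.2663]
tool_rot: [-3.139, 0.001, 1.592]
wrist_force: [-0.1, -0.6, 0.3]
gripper_width: 0.991
```

Emit:
step_arm --pt "0 0 0 0.885 -0.168 -0.08 85" --pt "0 0 0 0.885 -0.168 -0.08 85" --pt "0 0 0 0.885 -0.168 -0.08 85" --pt "0 0 0 0.885 -0.168 -0.08 85" --pt "0 0 0 0.885 -0.168 -0.08 85"

```text
time: 12.48
eef_pos: [0.4686, 0.301, 0.2783]
tool_rot: [-3.14, 0.001, 1.592]
wrist_force: [1.1, -1.0, 0.2]
gripper_width: 0.996
```

Emit:
step_arm --pt "0 0 0 0 0 0 85" --pt "0 0 0 0 0 0 85" --pt "0 0 0 0 0 0 85" --pt "0 0 0 0 0 0 85" --pt "0 0 0 0 0 0 85"

```text
time: 12.9
eef_pos: [0.4698, 0.2991, 0.2794]
tool_rot: [-3.141, 0.0, 1.591]
wrist_force: [-0.4, -0.0, -0.7]
gripper_width: 0.99
```

Run:
```python
from h import *
k=cam("wrist","w3");np.savez("k3.npz",**k);print(get_obs()["eef_pos"])
cv2.imwrite("pics/w3b.png",cv2.resize(k["px"][0:290,60:450,::-1],None,fx=2,fy=2,interpolation=cv2.INTER_CUBIC))
```

```text
[0.46984823 0.29918842 0.27948511]
```

View pics/w3b.png

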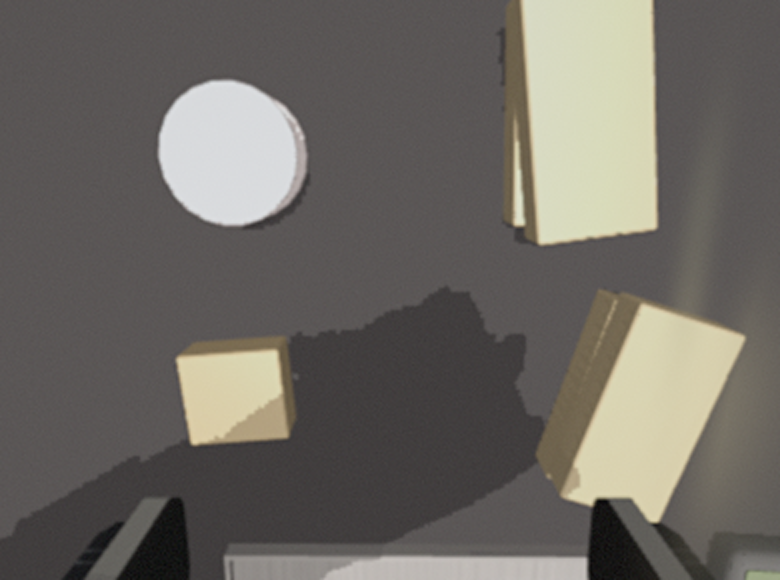

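Run:
```python
from h import *
np.set_printoptions(precision=4,suppress=True)
k=dict(np.load("k3.npz"))
for L,W in((.056,.06),(.06,.056)):print("half1",fitbox(k,[(149,178.5),(199,174),(205,219),(155.5,222)],L,W,.036,[.387,.24,0]))
print("B",fitbox(k,[(380,151.5),(432.5,168.5),(388.5,260.5),(341,248.5)],.116,.06,.072,[.61,.24,-.3]))
q=unproj(k,[(330,122),(388.5,114.5),(321,0),(386.5,0)],.072)[:,:2];print(q,np.linalg.norm(q[0]-q[1]))
def f(p):
    c,s=np.cos(p[2]),np.sin(p[2]);l=(q-p[:2])@np.array([[c,-s],[s,c]])
    return [l[0,0]+.03,l[0,1]+.058,l[1,0]-.03,l[1,1]+.058,l[2,0]+.03,l[3,0]-.03]
s=least_squares(f,[.57,.4,.1]);print("A",s.x,s.fun)
```

```text
half1 (array([0.3803, 0.2394, 0.0932]), [[-0.8, -0.6], [0.5, 0.2], [0.1, -0.0], [0.3, 0.4]])
half1 (array([0.3803, 0.2393, 0.0875]), [[0.8, -2.4], [-1.3, -1.1], [-1.5, 1.9], [2.0, 1.8]])
B (array([ 0.6131,  0.2439, -0.2711]), [[-0.1, -0.4], [0.7, -1.2], [0.6, 1.8], [-1.2, 0.2]])
[[0.5458 0.3364]
 [0.6036 0.3449]
 [0.5284 0.4459]
 [0.588  0.4471]] 0.058420190030963194
A [0.5658 0.398  0.1534] [ 0.0009  0.0002 -0.0007 -0.0002  0.0003 -0.0005]
```

Emit:
step_arm --pt "0 0 0 -0.386 -0.606 0.8 85" --pt "0 0 0 -0.386 -0.606 0.8 85" --pt "0 0 0 -0.386 -0.606 0.8 85" --pt "0 0 0 -0.386 -0.606 0.8 85" --pt "0 0 -4.1 -0.386 -0.606 0.8 85"

```text
time: 13.37
eef_pos: [0.3791, 0.239, 0.1586]
tool_rot: [3.141, -0.0, 1.661]
wrist_force: [0.2, 0.6, 0.7]
gripper_width: 0.992
```

Emit:
step_arm --pt "0 0 0 0 0 1 85" --pt "0 0 0 0 0 1 85" --pt "0 0 0 0 0 1 85" --pt "0 0 0 0 0 0.9 85" --pt "0 0 0 0 0 0.6 85"

```text
time: 13.78
eef_pos: [0.3791, 0.2391, 0.0225]
tool_rot: [-3.14, 0.001, 1.662]
wrist_force: [-0.2, 0.4, -0.1]
gripper_width: 0.994
```

Emit:
step_arm --pt "0 0 0 0 0 0.3 85" --pt "0 0 0 0 0 0.2 85" --pt "0 0 0 0 0 0.13 85" --pt "0 0 0 0 0 0.05 85" --pt "0 0 0 0 0 0 85"

```text
time: 14.2
eef_pos: [0.3805, 0.2405, 0.0047]
tool_rot: [3.141, -0.0, 1.663]
wrist_force: [0.3, 0.2, 0.6]
gripper_width: 0.999
```

Emit:
step_arm --pt "0 0 0 0 0 0 58" --pt "0 0 0 0 0 0 55" --pt "0 0 0 0 0 0 50" --pt "0 0 0 0 0 0 50" --pt "0 0 0 0 0 0 50"

```text
time: 14.62
eef_pos: [0.3804, 0.2405, 0.0049]
tool_rot: [3.141, -0.001, 1.663]
wrist_force: [-0.8, -0.6, 7.0]
gripper_width: 0.697
```

Emit:
step_arm --pt "0 0 0 0 0 0 50" --pt "0 0 0 0 0 0 50" --pt "0 0 0 0 0 0 50" --pt "0 0 0 0 0 0 50" --pt "0 0 0 0 0 0 50"

```text
time: 15.03
eef_pos: [0.3804, 0.2405, 0.0049]
tool_rot: [3.141, -0.001, 1.663]
wrist_force: [-1.3, -1.1, 6.5]
gripper_width: 0.701
```

Emit:
step_arm --pt "0 0 0 0 0 -0.2 50" --pt "0 0 0 0 0 -0.6 50" --pt "0 0 0 0 0 -1 50" --pt "0 0 4.4 0 0 -1 50" --pt "0 0 0 0 0 -0.6 50"

```text
time: 15.45
eef_pos: [0.3806, 0.2406, 0.1095]
tool_rot: [3.139, -0.001, 1.582]
wrist_force: [1.7, 0.2, -1.0]
gripper_width: 0.7
```

Emit:
step_arm --pt "0 0 0 -0.572 0.648 0 50" --pt "0 0 0 -0.572 0.648 0 50" --pt "0 0 0 -0.572 0.648 0 50" --pt "0 0 0 -0.572 0.648 0 50" --pt "0 0 0 -0.572 0.648 0 50"

```text
time: 15.87
eef_pos: [0.4794, 0.1551, 0.1069]
tool_rot: [3.141, -0.0, 1.587]
wrist_force: [0.7, 0.2, -0.8]
gripper_width: 0.694
```

Emit:
step_arm --pt "0 0 0 -0.572 0.648 0 50" --pt "0 0 0 -0.572 0.648 0 50" --pt "0 0 0 -0.572 0.648 0 50" --pt "0 0 0 -0.572 0.648 0 50" --pt "0 0 0 -0.572 0.648 0 50"

```text
time: 16.28
eef_pos: [0.5779, 0.0707, 0.1068]
tool_rot: [3.141, -0.0, 1.586]
wrist_force: [0.5, 0.1, -0.9]
gripper_width: 0.7
```

Emit:
step_arm --pt "0 0 0 0 0 0.5 50" --pt "0 0 0 0 0 0.5 50" --pt "0 0 0 0 0 0.5 50" --pt "0 0 0 0 0 0.3 50" --pt "0 0 0 0 0 0 50"

```text
time: 16.7
eef_pos: [0.5759, 0.0716, 0.0508]
tool_rot: [-3.139, 0.0, 1.587]
wrist_force: [0.1, 0.3, -1.7]
gripper_width: 0.696
```

Emit:
step_arm --pt "0 0 0 0 0 0.1 50" --pt "0 0 0 0 0 0.04 50" --pt "0 0 0 0 0 0 50" --pt "0 0 0 0 0 0 50" --pt "0 0 0 0 0 0 50"

```text
time: 17.12
eef_pos: [0.5774, 0.0718, 0.0486]
tool_rot: [3.141, -0.0, 1.587]
wrist_force: [0.3, 0.5, -1.8]
gripper_width: 0.7
```

Emit:
step_arm --pt "0 0 0 0 0 0.04 50" --pt "0 0 0 0 0 0.03 50" --pt "0 0 0 0 0 0 50" --pt "0 0 0 0 0 0 50" --pt "0 0 0 0 0 0 50"

```text
time: 17.53
eef_pos: [0.5774, 0.0718, 0.0469]
tool_rot: [3.14, -0.0, 1.587]
wrist_force: [-4.8, -1.4, 14.4]
gripper_width: 0.699
```

Emit:
step_arm --pt "0 0 0 0 0 0 65" --pt "0 0 0 0 0 0 75" --pt "0 0 0 0 0 0 85" --pt "0 0 0 0 0 0 85" --pt "0 0 0 0 0 0 85"

```text
time: 17.95
eef_pos: [0.577, 0.0717, 0.0458]
tool_rot: [-3.141, 0.0, 1.586]
wrist_force: [-0.7, -0.7, -0.2]
gripper_width: 0.994
```

Emit:
step_arm --pt "0 0 0 0 0 -0.3 85" --pt "0 0 0 0 0 -0.6 85" --pt "0 0 0 0 0 -0.9 85" --pt "0 0 0 0 0 -0.9 85" --pt "0 0 0 0 0 -0.5 85"

```text
time: 18.37
eef_pos: [0.5779, 0.0718, 0.1455]
tool_rot: [3.139, -0.0, 1.586]
wrist_force: [1.2, -0.2, 0.1]
gripper_width: 0.998
```

Emit:
step_arm --pt "0 0 0 0.816 0.183 0 85" --pt "0 0 0 0.816 0.183 0 85" --pt "0 0 0 0.816 0.183 0 85" --pt "0 0 0 0.816 0.183 0 85" --pt "0 0 0 0.816 0.183 0 85"

```text
time: 18.78
eef_pos: [0.6027, 0.1957, 0.1427]
tool_rot: [3.141, -0.0, 1.586]
wrist_force: [0.8, -0.0, -0.2]
gripper_width: 0.995
```

Emit:
step_arm --pt "0 0 0 0.816 0.183 0 85" --pt "0 0 0 0.816 0.183 0 85" --pt "0 0 5.47 0 0 0 85" --pt "0 0 5.47 0 0 0 85" --pt "0 0 5.46 0 0 0 85"

```text
time: 19.2
eef_pos: [0.6127, 0.2442, 0.1423]
tool_rot: [3.142, 0.0, 1.296]
wrist_force: [-0.1, -0.1, -0.7]
gripper_width: 0.996
```

Emit:
step_arm --pt "0 0 0 0 0 0.5 85" --pt "0 0 0 0 0 0.3 85" --pt "0 0 0 0 0 0 85" --pt "0 0 0 0 0 0 85" --pt "0 0 0 0 0 0 85"

```text
time: 19.62
eef_pos: [0.6129, 0.2436, 0.1185]
tool_rot: [3.141, -0.0, 1.301]
wrist_force: [-0.0, -0.8, 0.2]
gripper_width: 0.995
```

Emit:
step_arm --pt "0 0 0 0 0 0.8 85" --pt "0 0 0 0 0 0.8 85" --pt "0 0 0 0 0 0.6 85" --pt "0 0 0 0 0 0.35 85" --pt "0 0 0 0 0 0.05 85"

```text
time: 20.03
eef_pos: [0.6119, 0.2433, 0.0384]
tool_rot: [-3.14, 0.001, 1.3]
wrist_force: [-0.3, 0.2, -0.6]
gripper_width: 0.993
```

Emit:
step_arm --pt "0 0 0 0 0 0 85" --pt "0 0 0 0 0 0 58" --pt "0 0 0 0 0 0 55" --pt "0 0 0 0 0 0 50" --pt "0 0 0 0 0 0 50"

```text
time: 20.45
eef_pos: [0.6136, 0.244, 0.0415]
tool_rot: [3.14, -0.001, 1.3]
wrist_force: [-0.8, -0.4, 6.8]
gripper_width: 0.697
```

Emit:
step_arm --pt "0 0 0 0 0 0 50" --pt "0 0 0 0 0 0 50" --pt "0 0 0 0 0 0 50" --pt "0 0 0 0 0 0 50" --pt "0 0 0 0 0 0 50"

```text
time: 20.87
eef_pos: [0.6136, 0.244, 0.0414]
tool_rot: [3.14, -0.001, 1.3]
wrist_force: [-0.6, -0.5, 7.2]
gripper_width: 0.703
```

Emit:
step_arm --pt "0 0 0 0 0 -0.2 50" --pt "0 0 0 0 0 -0.6 50" --pt "0 0 0 0 0 -1 50" --pt "0 0 0 0 0 -1 50" --pt "0 0 0 0 0 -0.6 50"

```text
time: 21.28
eef_pos: [0.6135, 0.2439, 0.1459]
tool_rot: [3.139, -0.002, 1.3]
wrist_force: [0.3, 0.2, -1.7]
gripper_width: 0.698
```

Emit:
step_arm --pt "0 0 -5.4 0 0 0 50" --pt "0 0 -5.5 0 0 0 50" --pt "0 0 -5.5 0 0 0 50" --pt "0 0 0 0 0 0 50" --pt "0 0 0 0 0 0 50"

```text
time: 21.7
eef_pos: [0.6128, 0.2437, 0.1424]
tool_rot: [3.141, -0.0, 1.584]
wrist_force: [0.0, 0.1, -2.0]
gripper_width: 0.694
```

Emit:
step_arm --pt "0 0 0 -0.875 -0.128 0 50" --pt "0 0 0 -0.875 -0.128 0 50" --pt "0 0 0 -0.875 -0.128 0 50" --pt "0 0 0 -0.875 -0.128 0 50" --pt "0 0 0 -0.875 -0.128 0 50"

```text
time: 22.12
eef_pos: [0.5953, 0.111, 0.1421]
tool_rot: [3.141, 0.0, 1.583]
wrist_force: [0.4, 0.5, -2.4]
gripper_width: 0.695
```

Emit:
step_arm --pt "0 0 0 -0.875 -0.128 0 50" --pt "0 0 0 -0.875 -0.128 0 50" --pt "0 0 0 -0.875 -0.128 0 50" --pt "0 0 0 -0.875 -0.128 0 50" --pt "0 0 0 -0.875 -0.128 0 50"

```text
time: 22.53
eef_pos: [0.5782, -0.0207, 0.1422]
tool_rot: [3.141, 0.0, 1.583]
wrist_force: [0.5, -0.5, -2.7]
gripper_width: 0.697
```

Emit:
step_arm --pt "0 0 0 0 0 0.6 50" --pt "0 0 0 0 0 0.6 50" --pt "0 0 0 0 0 0.3 50" --pt "0 0 0 0 0 0 50" --pt "0 0 0 0 0 0 50"

```text
time: 22.95
eef_pos: [0.5784, -0.0192, 0.0971]
tool_rot: [-3.141, -0.0, 1.585]
wrist_force: [0.3, 0.2, -0.0]
gripper_width: 0.696
```

Emit:
step_arm --pt "0 0 0 0 0 0.5 50" --pt "0 0 0 0 0 0.5 50" --pt "0 0 0 0 0 0.4 50" --pt "0 0 0 0 0 0.15 50" --pt "0 0 0 0 0 0 50"

```text
time: 23.37
eef_pos: [0.5784, -0.0191, 0.0504]
tool_rot: [-3.141, -0.0, 1.586]
wrist_force: [-0.2, 0.0, -1.9]
gripper_width: 0.701
```

Emit:
step_arm --pt "0 0 0 0 0 0.05 50" --pt "0 0 0 0 0 0.04 50" --pt "0 0 0 0 0 0.03 50" --pt "0 0 0 0 0 0 50" --pt "0 0 0 0 0 0 50"

```text
time: 23.78
eef_pos: [0.579, -0.0194, 0.0474]
tool_rot: [3.14, -0.0, 1.586]
wrist_force: [-0.1, 0.1, 2.7]
gripper_width: 0.699
```

Emit:
step_arm --pt "0 0 0 0 0 0 65" --pt "0 0 0 0 0 0 75" --pt "0 0 0 0 0 0 85" --pt "0 0 0 0 0 0 85" --pt "0 0 0 0 0 -0.1 85"

```text
time: 24.2
eef_pos: [0.5781, -0.0194, 0.0494]
tool_rot: [-3.141, -0.0, 1.587]
wrist_force: [0.2, -0.5, 0.3]
gripper_width: 0.994
```

Emit:
step_arm --pt "0 0 0 0 0 -0.3 85" --pt "0 0 0 0 0 -0.6 85" --pt "0 0 0 0 0 -0.9 85" --pt "0 0 0 0 0 -0.9 85" --pt "0 0 0 0 0 -0.4 85"

```text
time: 24.62
eef_pos: [0.5797, -0.0195, 0.147]
tool_rot: [3.138, 0.0, 1.586]
wrist_force: [-0.4, 1.0, 0.4]
gripper_width: 1.0
```

Emit:
step_arm --pt "0 0 0 0.928 -0.015 0 85" --pt "0 0 0 0.928 -0.015 0 85" --pt "0 0 0 0.928 -0.015 0 85" --pt "0 0 0 0.928 -0.015 0 85" --pt "0 0 0 0.928 -0.015 0 85"

```text
time: 25.03
eef_pos: [0.574, 0.121, 0.1438]
tool_rot: [3.141, -0.0, 1.586]
wrist_force: [0.0, -0.4, 0.2]
gripper_width: 0.998
```

Emit:
step_arm --pt "0 0 0 0.928 -0.015 0 85" --pt "0 0 0 0.928 -0.015 0 85" --pt "0 0 0 0.928 -0.015 0 85" --pt "0 0 0 0.928 -0.015 0 85" --pt "0 0 0 0.928 -0.015 0 85"

```text
time: 25.45
eef_pos: [0.5694, 0.2603, 0.1438]
tool_rot: [3.141, -0.0, 1.587]
wrist_force: [0.3, 0.1, -0.7]
gripper_width: 0.995
```

Emit:
step_arm --pt "0 0 0 0.928 -0.015 0 85" --pt "0 0 0 0.928 -0.015 0 85" --pt "0 0 0 0.928 -0.015 0 85" --pt "0 0 0 0.928 -0.015 0 85" --pt "0 0 0 0.928 -0.015 0 85"

```text
time: 25.87
eef_pos: [0.5649, 0.3994, 0.1438]
tool_rot: [3.141, -0.0, 1.587]
wrist_force: [1.0, 0.2, 0.5]
gripper_width: 0.996
```

Emit:
step_arm --pt "0 0 -3.92 0 0 0 85" --pt "0 0 -3.92 0 0 0 85" --pt "0 0 0 0 0 0 85" --pt "0 0 0 0 0 0 85" --pt "0 0 0 0 0 0 85"

```text
time: 26.28
eef_pos: [0.5653, 0.3978, 0.1433]
tool_rot: [3.141, -0.0, 1.721]
wrist_force: [1.0, -0.5, 0.1]
gripper_width: 0.995
```

Run:
```python
from h import *
k=cam("wrist","w4");np.savez("k4.npz",**k)
im=k["px"][:,:,::-1].copy()
C=np.array([(-.03,-.058,.072),(.03,-.058,.072),(.03,.058,.072),(-.03,.058,.072)])
cv2.polylines(im,[np.round(proj(k,pose([.5658,.398,.1534],C))*8).astype(np.int32)],True,(255,0,0),1,cv2.LINE_AA,3)
cv2.imwrite("pics/w4o.png",cv2.resize(im,None,fx=1.5,fy=1.5))
```

```text
(no output)
```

View pics/w4o.png

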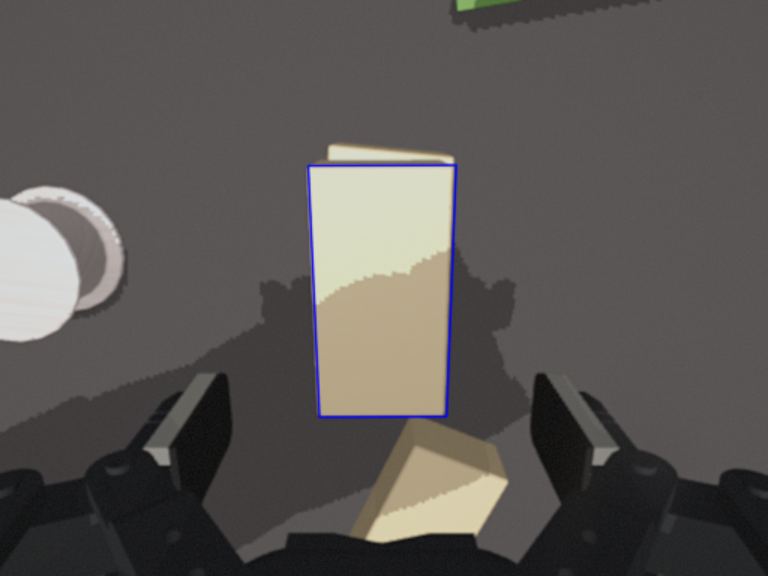

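Emit:
step_arm --pt "0 0 0 0 0 0.9 85" --pt "0 0 0 0 0 0.9 85" --pt "0 0 0 0 0 0.9 85" --pt "0 0 0 0 0 0.6 85" --pt "0 0 0 0 0 0.1 85"

```text
time: 26.75
eef_pos: [0.5636, 0.3965, 0.0373]
tool_rot: [-3.137, 0.002, 1.722]
wrist_force: [-0.4, -0.4, 0.4]
gripper_width: 0.999
```

Emit:
step_arm --pt "0 0 0 0 0 0 85" --pt "0 0 0 0 0 0 58" --pt "0 0 0 0 0 0 55" --pt "0 0 0 0 0 0 50" --pt "0 0 0 0 0 0 50"

```text
time: 27.17
eef_pos: [0.5662, 0.3986, 0.0428]
tool_rot: [3.139, -0.001, 1.723]
wrist_force: [0.3, -1.6, 9.8]
gripper_width: 0.692
```

Emit:
step_arm --pt "0 0 0 0 0 0 50" --pt "0 0 0 0 0 0 50" --pt "0 0 0 0 0 0 50" --pt "0 0 0 0 0 0 50" --pt "0 0 0 0 0 0 50"

```text
time: 27.58
eef_pos: [0.5661, 0.3986, 0.0428]
tool_rot: [3.139, -0.001, 1.723]
wrist_force: [-0.5, -0.5, 9.0]
gripper_width: 0.694
```

Emit:
step_arm --pt "0 0 0 0 0 -0.2 50" --pt "0 0 0 0 0 -0.6 50" --pt "0 0 0 0 0 -1 50" --pt "0 0 0 0 0 -1 50" --pt "0 0 0 0 0 -0.6 50"

```text
time: 28.0
eef_pos: [0.5658, 0.3985, 0.147]
tool_rot: [3.139, -0.002, 1.723]
wrist_force: [0.5, 0.5, -1.7]
gripper_width: 0.696
```

Emit:
step_arm --pt "0 0 3.92 0 0 0 50" --pt "0 0 3.92 0 0 0 50" --pt "0 0 0 0 0 0 50" --pt "0 0 0 0 0 0 50" --pt "0 0 0 0 0 0 50"

```text
time: 28.42
eef_pos: [0.5651, 0.3979, 0.1429]
tool_rot: [-3.141, 0.0, 1.589]
wrist_force: [0.7, 0.8, -1.6]
gripper_width: 0.695
```

Emit:
step_arm --pt "0 0 0 -0.894 0.011 0 50" --pt "0 0 0 -0.894 0.011 0 50" --pt "0 0 0 -0.894 0.011 0 50" --pt "0 0 0 -0.894 0.011 0 50" --pt "0 0 0 -0.894 0.011 0 50"

```text
time: 28.83
eef_pos: [0.5687, 0.2627, 0.1427]
tool_rot: [-3.141, 0.0, 1.589]
wrist_force: [0.5, 0.2, -1.1]
gripper_width: 0.696
```

Emit:
step_arm --pt "0 0 0 -0.894 0.011 0 50" --pt "0 0 0 -0.894 0.011 0 50" --pt "0 0 0 -0.894 0.011 0 50" --pt "0 0 0 -0.894 0.011 0 50" --pt "0 0 0 -0.894 0.011 0 50"

```text
time: 29.25
eef_pos: [0.5725, 0.1286, 0.1429]
tool_rot: [-3.142, 0.0, 1.588]
wrist_force: [0.7, 0.4, -2.2]
gripper_width: 0.693
```

Emit:
step_arm --pt "0 0 0 -0.894 0.011 0 50" --pt "0 0 0 -0.894 0.011 0 50" --pt "0 0 0 -0.894 0.011 0 50" --pt "0 0 0 -0.894 0.011 0 50" --pt "0 0 0 -0.894 0.011 0 50"

```text
time: 29.67
eef_pos: [0.5763, -0.0055, 0.1429]
tool_rot: [-3.142, -0.0, 1.588]
wrist_force: [0.5, 0.3, -1.8]
gripper_width: 0.695
```

Emit:
step_arm --pt "0 0 0 -0.894 0.011 0 50" --pt "0 0 0 -0.894 0.011 0 50" --pt "0 0 0 -0.894 0.011 0 50" --pt "0 0 0 -0.894 0.011 0 50" --pt "0 0 0 -0.894 0.011 0 50"

```text
time: 30.08
eef_pos: [0.58, -0.1395, 0.1429]
tool_rot: [-3.141, -0.0, 1.588]
wrist_force: [0.1, -0.1, -2.5]
gripper_width: 0.698
```

Emit:
step_arm --pt "0 0 0 0 0 0.6 50" --pt "0 0 0 0 0 0.6 50" --pt "0 0 0 0 0 0.3 50" --pt "0 0 0 0 0 0 50" --pt "0 0 0 0 0 0 50"

```text
time: 30.5
eef_pos: [0.58, -0.1379, 0.0979]
tool_rot: [-3.141, -0.0, 1.588]
wrist_force: [-0.2, -0.2, -1.1]
gripper_width: 0.698
```

Emit:
step_arm --pt "0 0 0 -0.02 0.02 0.5 50" --pt "0 0 0 0 0 0.5 50" --pt "0 0 0 0 0 0.4 50" --pt "0 0 0 0 0 0.13 50" --pt "0 0 0 0 0 0 50"

```text
time: 30.92
eef_pos: [0.5808, -0.1385, 0.052]
tool_rot: [-3.141, -0.0, 1.587]
wrist_force: [0.0, 0.4, -2.2]
gripper_width: 0.697
```

Emit:
step_arm --pt "0 0 0 0 0 0.05 50" --pt "0 0 0 0 0 0.04 50" --pt "0 0 0 0 0 0.03 50" --pt "0 0 0 0 0 0 50" --pt "0 0 0 0 0 0 50"

```text
time: 31.33
eef_pos: [0.5813, -0.1389, 0.0488]
tool_rot: [3.141, 0.0, 1.587]
wrist_force: [0.2, 0.3, 1.0]
gripper_width: 0.698
```

Emit:
step_arm --pt "0 0 0 0 0 0.02 50" --pt "0 0 0 0 0 0 65" --pt "0 0 0 0 0 0 75" --pt "0 0 0 0 0 0 85" --pt "0 0 0 0 0 0 85"

```text
time: 31.75
eef_pos: [0.5808, -0.1388, 0.0477]
tool_rot: [3.142, 0.0, 1.586]
wrist_force: [-0.2, -1.3, 0.7]
gripper_width: 0.993
```

Emit:
step_arm --pt "0 0 0 0 0 -0.1 85" --pt "0 0 0 0 0 -0.6 85" --pt "0 0 0 0 0 -1 85" --pt "0 0 0 0 0 -1 85" --pt "0 0 0 0 0 -1 85"

```text
time: 32.17
eef_pos: [0.5804, -0.1387, 0.1601]
tool_rot: [-3.141, -0.0, 1.587]
wrist_force: [0.6, 0.2, 0.1]
gripper_width: 0.995
```

Emit:
step_arm --pt "0 0 0 0 0 -1 85" --pt "0 0 0 0 0 -1 85" --pt "0 0 0 0 0 -1 85" --pt "0 0 0 0 0 0 85" --pt "0 0 0 0 0 0 85"

```text
time: 32.58
eef_pos: [0.5817, -0.139, 0.2503]
tool_rot: [3.139, 0.001, 1.587]
wrist_force: [-0.8, 0.5, -1.4]
gripper_width: 0.994
```

```bash
cat >> h.py <<'E'
H=[.4948,-.0803,.016]
def boxes(k,im,items,p=H):
    for cx,cy,lx,ly,z in items:
        C=np.array([(cx-lx/2,cy-ly/2,z),(cx+lx/2,cy-ly/2,z),(cx+lx/2,cy+ly/2,z),(cx-lx/2,cy+ly/2,z)])
        cv2.polylines(im,[np.round(proj(k,pose(p,C))*8).astype(np.int32)],True,(255,0,0),1,cv2.LINE_AA,3)
C2=[(.085,y,.06,l,.078) for y,l in((-.15,.056),(-.06,.116),(.06,.116),(.15,.056))]
E
python3 - <<'E'
from h import *
k=cam("wrist");im=k["px"][:,:,::-1].copy();boxes(k,im,C2);cv2.imwrite("pics/w5.png",im);print(get_obs()["eef_pos"])
E
```

```text
[ 0.58103029 -0.13886987  0.24883091]
```

Emit:
step_arm --pt "0 0 0 0.932 -0.054 0 85" --pt "0 0 0 0.932 -0.054 0 85" --pt "0 0 0 0.932 -0.054 0 85" --pt "0 0 0 0.932 -0.054 0 85" --pt "0 0 0 0.932 -0.054 0 85"

```text
time: 33.05
eef_pos: [0.5696, 0.002, 0.2473]
tool_rot: [-3.139, -0.0, 1.586]
wrist_force: [0.7, -0.9, 0.3]
gripper_width: 0.999
```

Emit:
step_arm --pt "0 0 0 0.932 -0.054 0 85" --pt "0 0 0 0.932 -0.054 0 85" --pt "0 0 0 0.932 -0.054 0 85" --pt "0 0 0 0.932 -0.054 0 85" --pt "0 0 0 0.932 -0.054 0 85"

```text
time: 33.47
eef_pos: [0.5593, 0.1417, 0.2473]
tool_rot: [-3.139, 0.0, 1.586]
wrist_force: [1.6, -0.3, 0.1]
gripper_width: 0.995
```

Emit:
step_arm --pt "0 0 0 0.932 -0.054 0 85" --pt "0 0 0 0.932 -0.054 0 85" --pt "0 0 0 0.932 -0.054 0 85" --pt "0 0 0 0.932 -0.054 0 85" --pt "0 0 0 0.932 -0.054 0 85"

```text
time: 33.88
eef_pos: [0.5491, 0.2813, 0.2472]
tool_rot: [-3.14, 0.001, 1.587]
wrist_force: [-0.0, 1.0, 1.1]
gripper_width: 0.996
```

Emit:
step_arm --pt "0 0 0 0 0 0 85" --pt "0 0 0 0 0 0 85" --pt "0 0 0 0 0 0 85" --pt "0 0 0 0 0 0 85" --pt "0 0 0 0 0 0 85"

```text
time: 34.3
eef_pos: [0.5501, 0.2792, 0.2485]
tool_rot: [-3.141, 0.0, 1.585]
wrist_force: [0.6, -0.4, 0.0]
gripper_width: 0.997
```

Run:
```python
from h import *
k=cam("wrist","w6");np.savez("k6.npz",**k);print(get_obs()["eef_pos"])
a=cv2.imread("pics/w5.png")[0:290,110:400];b=k["px"][0:290,140:400,::-1]
cv2.imwrite("pics/w56.png",np.hstack([cv2.resize(a,None,fx=1,fy=2),cv2.resize(b,None,fx=1.9,fy=2,interpolation=cv2.INTER_CUBIC)]))
```

```text
[0.55011554 0.27928369 0.24870941]
```

View pics/w56.png

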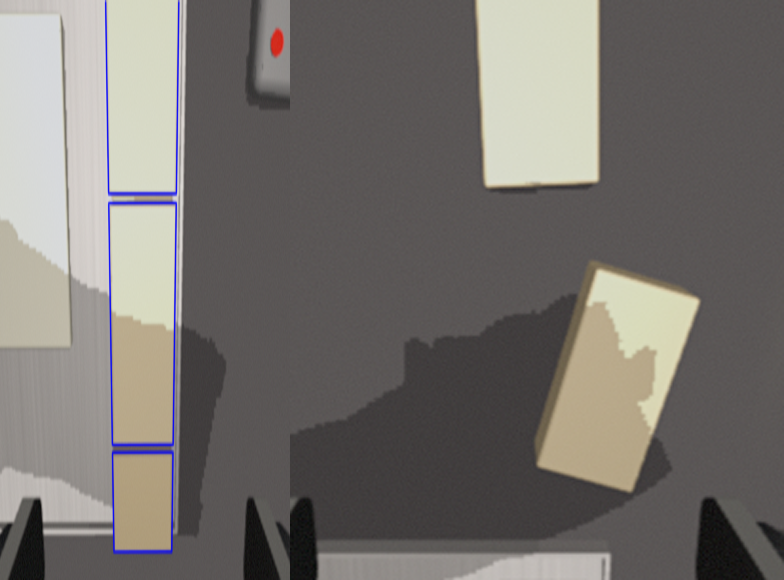

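Run:
```python
from h import *
np.set_printoptions(precision=4,suppress=True)
k=dict(np.load("k6.npz"))
print("B",fitbox(k,[(301.6,133.5),(355.3,149.5),(320,246),(270,233)],.116,.06,.036,[.61,.24,-.3]))
q=unproj(k,[(243.2,93.5),(302.1,91),(238.4,0),(302.3,0)],.036)[:,:2]
def f(p):
    c,s=np.cos(p[2]),np.sin(p[2]);l=(q-p[:2])@np.array([[c,-s],[s,c]])
    return [l[0,0]+.03,l[0,1]+.058,l[1,0]-.03,l[1,1]+.058,l[2,0]+.03,l[3,0]-.03]
s=least_squares(f,[.57,.4,.1]);print("A",s.x,s.fun)
```

```text
B (array([ 0.6129,  0.2396, -0.258 ]), [[-0.3, 0.1], [0.7, -0.4], [0.1, 0.1], [-0.5, 0.2]])
A [0.5648 0.4019 0.0553] [ 0.0007  0.     -0.0007 -0.      0.0005 -0.0005]
```

Emit:
step_arm --pt "0 0 0 -0.27 0.414 0.6 85" --pt "0 0 0 -0.27 0.414 0.6 85" --pt "0 0 0 -0.27 0.414 0.6 85" --pt "0 0 0 -0.27 0.414 0.6 85" --pt "0 0 0 -0.27 0.414 0.6 85"

```text
time: 34.77
eef_pos: [0.6134, 0.2395, 0.158]
tool_rot: [3.141, -0.0, 1.586]
wrist_force: [-0.9, -0.1, -0.7]
gripper_width: 0.996
```

Emit:
step_arm --pt "0 0 5.21 0 0 0.8 85" --pt "0 0 5.21 0 0 0.8 85" --pt "0 0 5.22 0 0 0.8 85" --pt "0 0 0 0 0 0.6 85" --pt "0 0 0 0 0 0.2 85"

```text
time: 35.18
eef_pos: [0.6113, 0.2394, 0.0598]
tool_rot: [-3.138, 0.002, 1.312]
wrist_force: [-0.3, -0.5, 0.0]
gripper_width: 0.999
```

Emit:
step_arm --pt "0 0 0 0 0 0.6 85" --pt "0 0 0 0 0 0.6 85" --pt "0 0 0 0 0 0.5 85" --pt "0 0 0 0 0 0.22 85" --pt "0 0 0 0 0 0 85"

```text
time: 35.6
eef_pos: [0.6122, 0.2401, 0.0043]
tool_rot: [-3.14, 0.001, 1.314]
wrist_force: [0.1, 0.8, 0.2]
gripper_width: 0.996
```

Emit:
step_arm --pt "0 0 0 0 0 0 85" --pt "0 0 0 0 0 0 58" --pt "0 0 0 0 0 0 55" --pt "0 0 0 0 0 0 50" --pt "0 0 0 0 0 0 50"

```text
time: 36.02
eef_pos: [0.6134, 0.2409, 0.0064]
tool_rot: [3.14, -0.001, 1.314]
wrist_force: [-0.9, -0.2, 7.5]
gripper_width: 0.697
```

Emit:
step_arm --pt "0 0 0 0 0 0 50" --pt "0 0 0 0 0 0 50" --pt "0 0 0 0 0 0 50" --pt "0 0 0 0 0 0 50" --pt "0 0 0 0 0 0 50"

```text
time: 36.43
eef_pos: [0.6134, 0.2408, 0.0064]
tool_rot: [3.14, -0.001, 1.314]
wrist_force: [-1.5, -1.2, 6.9]
gripper_width: 0.697
```

Emit:
step_arm --pt "0 0 0 0 0 -0.2 50" --pt "0 0 0 0 0 -0.6 50" --pt "0 0 0 0 0 -0.9 50" --pt "0 0 0 0 0 -0.9 50" --pt "0 0 0 0 0 -0.9 50"

```text
time: 36.85
eef_pos: [0.6124, 0.2406, 0.1119]
tool_rot: [-3.142, 0.0, 1.314]
wrist_force: [0.2, 0.4, -2.3]
gripper_width: 0.694
```

Emit:
step_arm --pt "0 0 0 0 0 -0.8 50" --pt "0 0 -5.2 0 0 -0.3 50" --pt "0 0 -5.2 0 0 0 50" --pt "0 0 -5.2 0 0 0 50" --pt "0 0 0 0 0 0 50"

```text
time: 37.27
eef_pos: [0.6128, 0.2407, 0.144]
tool_rot: [3.141, -0.0, 1.59]
wrist_force: [-0.2, -0.1, -2.0]
gripper_width: 0.698
```

Emit:
step_arm --pt "0 0 0 -0.66 -0.129 0 50" --pt "0 0 0 -0.66 -0.129 0 50" --pt "0 0 0 -0.66 -0.129 0 50" --pt "0 0 0 -0.66 -0.129 0 50" --pt "0 0 0 -0.66 -0.129 0 50"

```text
time: 37.68
eef_pos: [0.5944, 0.1405, 0.1434]
tool_rot: [-3.142, 0.0, 1.582]
wrist_force: [-0.1, 0.1, -0.9]
gripper_width: 0.697
```

Emit:
step_arm --pt "0 0 0 -0.66 -0.129 0 50" --pt "0 0 0 -0.66 -0.129 0 50" --pt "0 0 0 -0.66 -0.129 0 50" --pt "0 0 0 -0.66 -0.129 0 50" --pt "0 0 0 -0.66 -0.129 0 50"

```text
time: 38.1
eef_pos: [0.5766, 0.0412, 0.1434]
tool_rot: [3.142, -0.0, 1.582]
wrist_force: [0.2, 0.7, -1.9]
gripper_width: 0.697
```

Emit:
step_arm --pt "0 0 0 0 0 0.5 50" --pt "0 0 0 0 0 0.5 50" --pt "0 0 0 0 0 0.3 50" --pt "0 0 0 0 0 0.1 50" --pt "0 0 0 0 0 0 50"

```text
time: 38.52
eef_pos: [0.5765, 0.0422, 0.1007]
tool_rot: [-3.14, 0.0, 1.585]
wrist_force: [-0.3, 0.4, -1.6]
gripper_width: 0.692
```

Emit:
step_arm --pt "0 0 0 0 0.035 0.2 50" --pt "0 0 0 0 0 0.15 50" --pt "0 0 0 0 0 0.06 50" --pt "0 0 0 0 0 0 50" --pt "0 0 0 0 0 0 50"

```text
time: 38.93
eef_pos: [0.578, 0.0422, 0.0889]
tool_rot: [-3.142, -0.0, 1.586]
wrist_force: [-0.4, 0.5, -2.7]
gripper_width: 0.697
```

Emit:
step_arm --pt "0 0 0 0 0 0.05 50" --pt "0 0 0 0 0 0.03 50" --pt "0 0 0 0 0 0.02 50" --pt "0 0 0 0 0 0 50" --pt "0 0 0 0 0 0 50"

```text
time: 39.35
eef_pos: [0.578, 0.0421, 0.0858]
tool_rot: [-3.142, 0.0, 1.586]
wrist_force: [0.7, -0.3, -2.4]
gripper_width: 0.696
```

Emit:
step_arm --pt "0 0 0 0 0 0.04 50" --pt "0 0 0 0 0 0.03 50" --pt "0 0 0 0 0 0 50" --pt "0 0 0 0 0 0 50" --pt "0 0 0 0 0 0 50"

```text
time: 39.77
eef_pos: [0.5782, 0.0421, 0.0844]
tool_rot: [3.141, -0.0, 1.586]
wrist_force: [-4.8, -1.0, 9.8]
gripper_width: 0.695
```

Emit:
step_arm --pt "0 0 0 0 0 0 65" --pt "0 0 0 0 0 0 75" --pt "0 0 0 0 0 0 85" --pt "0 0 0 0 0 0 85" --pt "0 0 0 0 0 0 85"

```text
time: 40.18
eef_pos: [0.578, 0.0421, 0.0837]
tool_rot: [-3.142, 0.0, 1.586]
wrist_force: [-1.0, -0.3, 0.1]
gripper_width: 0.999
```

Emit:
step_arm --pt "0 0 0 0 0 -0.3 85" --pt "0 0 0 0 0 -0.6 85" --pt "0 0 0 0 0 -0.8 85" --pt "0 0 0 0 0 -0.5 85" --pt "0 0 0 0 0 0 85"

```text
time: 40.6
eef_pos: [0.5797, 0.0422, 0.1537]
tool_rot: [3.137, -0.0, 1.586]
wrist_force: [0.7, -0.4, 0.6]
gripper_width: 0.995
```

Emit:
step_arm --pt "0 0 0 0.8 -0.017 0 85" --pt "0 0 0 0.8 -0.017 0 85" --pt "0 0 0 0.8 -0.017 0 85" --pt "0 0 0 0.8 -0.017 0 85" --pt "0 0 0 0.8 -0.017 0 85"

```text
time: 41.02
eef_pos: [0.5733, 0.1631, 0.1497]
tool_rot: [-3.141, 0.0, 1.586]
wrist_force: [1.1, -0.7, -0.0]
gripper_width: 0.996
```

Emit:
step_arm --pt "0 0 0 0.8 -0.017 0 85" --pt "0 0 0 0.8 -0.017 0 85" --pt "0 0 0 0.8 -0.017 0 85" --pt "0 0 0 0.8 -0.017 0 85" --pt "0 0 0 0.8 -0.017 0 85"

```text
time: 41.43
eef_pos: [0.5689, 0.2831, 0.1496]
tool_rot: [-3.141, 0.0, 1.586]
wrist_force: [0.6, 0.5, 1.0]
gripper_width: 0.992
```

Emit:
step_arm --pt "0 0 0 0.8 -0.017 0 85" --pt "0 0 0 0.8 -0.017 0 85" --pt "0 0 0 0.8 -0.017 0 85" --pt "0 0 0 0.8 -0.017 0 85" --pt "0 0 -2.3 0.8 -0.017 0 85"

```text
time: 41.85
eef_pos: [0.5646, 0.403, 0.1495]
tool_rot: [-3.141, 0.0, 1.625]
wrist_force: [0.6, 0.2, -0.4]
gripper_width: 0.998
```

Emit:
step_arm --pt "0 0 0 0 0 0.6 85" --pt "0 0 0 0 0 0.6 85" --pt "0 0 0 0 0 0.3 85" --pt "0 0 0 0 0 0 85" --pt "0 0 0 0 0 0 85"

```text
time: 42.27
eef_pos: [0.5648, 0.4015, 0.1048]
tool_rot: [-3.141, 0.0, 1.626]
wrist_force: [0.0, -0.1, 0.9]
gripper_width: 0.995
```

Emit:
step_arm --pt "0 0 0 0 0 0.7 85" --pt "0 0 0 0 0 0.7 85" --pt "0 0 0 0 0 0.6 85" --pt "0 0 0 0 0 0.4 85" --pt "0 0 0 0 0 0.3 85"

```text
time: 42.68
eef_pos: [0.5652, 0.4018, 0.0235]
tool_rot: [3.141, -0.0, 1.626]
wrist_force: [-0.1, -0.6, 0.5]
gripper_width: 0.998
```

Emit:
step_arm --pt "0 0 0 0 0 0.3 85" --pt "0 0 0 0 0 0.2 85" --pt "0 0 0 0 0 0.1 85" --pt "0 0 0 0 0 0 85" --pt "0 0 0 0 0 0 85"

```text
time: 43.1
eef_pos: [0.5652, 0.4022, 0.0062]
tool_rot: [3.141, -0.0, 1.626]
wrist_force: [0.2, -0.4, 0.4]
gripper_width: 0.999
```

Emit:
step_arm --pt "0 0 0 0 0 0 85" --pt "0 0 0 0 0 0 58" --pt "0 0 0 0 0 0 55" --pt "0 0 0 0 0 0 50" --pt "0 0 0 0 0 0 50"

```text
time: 43.52
eef_pos: [0.5652, 0.4021, 0.0062]
tool_rot: [3.141, -0.0, 1.626]
wrist_force: [-1.5, -0.6, 6.1]
gripper_width: 0.695
```

Emit:
step_arm --pt "0 0 0 0 0 0 50" --pt "0 0 0 0 0 0 50" --pt "0 0 0 0 0 0 50" --pt "0 0 0 0 0 0 50" --pt "0 0 0 0 0 0 50"

```text
time: 43.93
eef_pos: [0.5651, 0.4021, 0.0062]
tool_rot: [3.141, -0.0, 1.626]
wrist_force: [-1.3, -0.5, 6.1]
gripper_width: 0.701
```

Emit:
step_arm --pt "0 0 0 0 0 -0.2 50" --pt "0 0 0 0 0 -0.6 50" --pt "0 0 0 0 0 -0.9 50" --pt "0 0 0 0 0 -0.9 50" --pt "0 0 0 0 0 -0.9 50"

```text
time: 44.35
eef_pos: [0.5646, 0.4017, 0.1119]
tool_rot: [-3.141, 0.0, 1.626]
wrist_force: [0.4, 0.3, -2.0]
gripper_width: 0.694
```

Emit:
step_arm --pt "0 0 0 0 0 -0.8 50" --pt "0 0 2.3 0 0 -0.3 50" --pt "0 0 0 0 0 0 50" --pt "0 0 0 0 0 0 50" --pt "0 0 0 0 0 0 50"

```text
time: 44.77
eef_pos: [0.5644, 0.4016, 0.1424]
tool_rot: [-3.14, 0.001, 1.587]
wrist_force: [-0.5, 0.2, -2.5]
gripper_width: 0.699
```

Emit:
step_arm --pt "0 0 0 -0.801 0.01 -0.2 50" --pt "0 0 0 -0.801 0.01 -0.2 50" --pt "0 0 0 -0.801 0.01 -0.2 50" --pt "0 0 0 -0.801 0.01 -0.2 50" --pt "0 0 0 -0.801 0.01 -0.2 50"

```text
time: 45.18
eef_pos: [0.5675, 0.2804, 0.1724]
tool_rot: [-3.139, 0.001, 1.587]
wrist_force: [-0.4, 1.0, -3.0]
gripper_width: 0.696
```

Emit:
step_arm --pt "0 0 0 -0.801 0.01 0 50" --pt "0 0 0 -0.801 0.01 0 50" --pt "0 0 0 -0.801 0.01 0 50" --pt "0 0 0 -0.801 0.01 0 50" --pt "0 0 0 -0.801 0.01 0 50"

```text
time: 45.6
eef_pos: [0.5707, 0.1604, 0.1723]
tool_rot: [-3.139, 0.001, 1.587]
wrist_force: [0.1, -0.3, -2.6]
gripper_width: 0.7
```

Emit:
step_arm --pt "0 0 0 -0.801 0.01 0 50" --pt "0 0 0 -0.801 0.01 0 50" --pt "0 0 0 -0.801 0.01 0 50" --pt "0 0 0 -0.801 0.01 0 50" --pt "0 0 0 -0.801 0.01 0 50"

```text
time: 46.02
eef_pos: [0.574, 0.0404, 0.1723]
tool_rot: [-3.139, 0.0, 1.587]
wrist_force: [0.5, 1.3, -1.6]
gripper_width: 0.694
```

Emit:
step_arm --pt "0 0 0 -0.801 0.01 0 50" --pt "0 0 0 -0.801 0.01 0 50" --pt "0 0 0 -0.801 0.01 0 50" --pt "0 0 0 -0.801 0.01 0 50" --pt "0 0 0 -0.801 0.01 0 50"

```text
time: 46.43
eef_pos: [0.5773, -0.0796, 0.1724]
tool_rot: [-3.139, -0.0, 1.587]
wrist_force: [0.4, 0.1, -2.3]
gripper_width: 0.698
```

Emit:
step_arm --pt "0 0 0 -0.801 0.01 0 50" --pt "0 0 0 -0.801 0.01 0 50" --pt "0 0 0 -0.801 0.01 0 50" --pt "0 0 0 -0.801 0.01 0 50" --pt "0 0 0 -0.801 0.01 0 50"

```text
time: 46.85
eef_pos: [0.5806, -0.1996, 0.1722]
tool_rot: [-3.139, -0.001, 1.587]
wrist_force: [0.3, 0.1, -2.7]
gripper_width: 0.697
```

Emit:
step_arm --pt "0 0 0 0 0 0.8 50" --pt "0 0 0 0 0 0.8 50" --pt "0 0 0 0 0 0.5 50" --pt "0 0 0 0 0 0.2 50" --pt "0 0 0 0 0 0 50"

```text
time: 47.27
eef_pos: [0.58, -0.1981, 0.1024]
tool_rot: [-3.138, -0.001, 1.586]
wrist_force: [0.1, -0.8, -1.5]
gripper_width: 0.696
```

Emit:
step_arm --pt "0 0 0 -0.02 0.02 0.2 50" --pt "0 0 0 0 0 0.15 50" --pt "0 0 0 0 0 0.1 50" --pt "0 0 0 0 0 0.05 50" --pt "0 0 0 0 0 0 50"

```text
time: 47.68
eef_pos: [0.5821, -0.1992, 0.0896]
tool_rot: [-3.142, 0.0, 1.586]
wrist_force: [0.3, 0.1, -1.5]
gripper_width: 0.697
```

Emit:
step_arm --pt "0 0 0 0 0 0.05 50" --pt "0 0 0 0 0 0.03 50" --pt "0 0 0 0 0 0.02 50" --pt "0 0 0 0 0 0 50" --pt "0 0 0 0 0 0 50"

```text
time: 48.1
eef_pos: [0.5821, -0.1992, 0.0868]
tool_rot: [3.142, 0.0, 1.586]
wrist_force: [0.4, 0.4, -1.7]
gripper_width: 0.697
```

Now the final few mm, release, and rise towards the heat sink for a look.

Emit:
step_arm --pt "0 0 0 0 0 0.04 50" --pt "0 0 0 0 0 0.03 50" --pt "0 0 0 0 0 0.03 50" --pt "0 0 0 0 0 0 50" --pt "0 0 0 0 0 0 50"

```text
time: 48.52
eef_pos: [0.5821, -0.1992, 0.0842]
tool_rot: [3.141, 0.0, 1.586]
wrist_force: [-3.0, 0.8, 6.4]
gripper_width: 0.696
```

Emit:
step_arm --pt "0 0 0 0 0 0 65" --pt "0 0 0 0 0 0 75" --pt "0 0 0 0 0 0 85" --pt "0 0 0 0 0 0 85" --pt "0 0 0 0 0 0 85"

```text
time: 48.93
eef_pos: [0.5821, -0.1992, 0.0837]
tool_rot: [-3.142, 0.0, 1.586]
wrist_force: [0.0, 0.4, 0.2]
gripper_width: 0.994
```

Emit:
step_arm --pt "0 0 0 0 0 -0.3 85" --pt "0 0 0 0 0 -0.6 85" --pt "0 0 0 0 0 -1 85" --pt "0 0 0 0 0 -1 85" --pt "0 0 0 0 0 -1 85"

```text
time: 49.35
eef_pos: [0.5818, -0.1991, 0.2028]
tool_rot: [3.141, 0.0, 1.586]
wrist_force: [0.3, -0.2, 0.1]
gripper_width: 0.998
```

Emit:
step_arm --pt "0 0 0 0 0 -1 85" --pt "0 0 0 0 0 -1 85" --pt "0 0 0 0 0 0 85" --pt "0 0 0 0 0 0 85" --pt "0 0 0 0 0 0 85"

```text
time: 49.77
eef_pos: [0.582, -0.1992, 0.2605]
tool_rot: [-3.141, 0.0, 1.586]
wrist_force: [0.9, -0.1, -1.2]
gripper_width: 0.99
```

Run:
```python
from h import *
k=cam("wrist");im=k["px"][:,:,::-1].copy()
boxes(k,im,[(.085,y,.06,.116,.114) for y in(-.12,.12)]+[(.085,y,.06,.116,.078) for y in(-.06,.06)])
cv2.imwrite("pics/w7.png",im);print(get_obs()["eef_pos"])
for c in("scene","side"):
    q=cam(c,c+"7")
    for r in mark_of(c,"heatsink")[:2]: print(c,r["p"],r["position"],unproj(q,r["position"],0)[0,:2])
```

```text
[ 0.58173002 -0.19909567  0.25994052]
scene 0.71 [181.2, 134.9] [ 0.48777781 -0.44596934]
side 0.98 [323.6, 127.0] [ 0.48744864 -0.46351126]
```

Emit:
step_arm --pt "0 0 0 -0.798 -0.326 0.1 85" --pt "0 0 0 -0.798 -0.326 0.1 85" --pt "0 0 0 -0.798 -0.326 0.1 85" --pt "0 0 0 -0.798 -0.326 0.1 85" --pt "0 0 0 -0.798 -0.326 0.1 85"

```text
time: 50.43
eef_pos: [0.5342, -0.3206, 0.2452]
tool_rot: [-3.141, -0.0, 1.586]
wrist_force: [-0.2, -0.4, 0.3]
gripper_width: 0.994
```

Emit:
step_arm --pt "0 0 0 -0.798 -0.326 0.1 85" --pt "0 0 0 -0.798 -0.326 0.1 85" --pt "0 0 0 -0.798 -0.326 0.1 85" --pt "0 0 0 -0.798 -0.326 0.1 85" --pt "0 0 0 -0.798 -0.326 0.1 85"

```text
time: 50.85
eef_pos: [0.4871, -0.4411, 0.2301]
tool_rot: [-3.141, -0.0, 1.586]
wrist_force: [0.8, -0.4, 0.6]
gripper_width: 0.998
```

Emit:
step_arm --pt "0 0 0 0 0 0 85" --pt "0 0 0 0 0 0 85" --pt "0 0 0 0 0 0 85" --pt "0 0 0 0 0 0 85" --pt "0 0 0 0 0 0 85"

```text
time: 51.27
eef_pos: [0.4884, -0.4393, 0.2309]
tool_rot: [3.141, 0.0, 1.587]
wrist_force: [-0.0, -0.6, 0.4]
gripper_width: 0.992
```

Run:
```python
from h import *
k=cam("wrist","w8");np.savez("k8.npz",**k);print(get_obs()["eef_pos"])
hs=cv2.cvtColor(k["px"],cv2.COLOR_RGB2HSV)
m=((hs[:,:,1]>120)&(hs[:,:,2]>150)&(hs[:,:,0]<20)).astype(np.uint8)
m=cv2.morphologyEx(m,cv2.MORPH_OPEN,np.ones((3,3)))
q=cv2.boxPoints(cv2.minAreaRect(cv2.findNonZero(m)));print(q,unproj(k,q,.04))
a=cv2.imread("pics/w7.png")[0:270,150:410];b=k["px"][40:310,150:410,::-1]
cv2.imwrite("pics/w78.png",cv2.resize(np.hstack([a,b]),None,fx=1.5,fy=2,interpolation=cv2.INTER_CUBIC))
```

```text
[ 0.48836274 -0.43931942  0.23092883]
[[184.9312  148.60287]
 [263.74335 108.13179]
 [381.52136 337.48904]
 [302.70923 377.96014]] [[ 0.42089339 -0.42826371  0.04      ]
 [ 0.49715441 -0.38837235  0.04      ]
 [ 0.64138318 -0.64841141  0.04      ]
 [ 0.55251305 -0.70941626  0.04      ]]
```

View pics/w78.png

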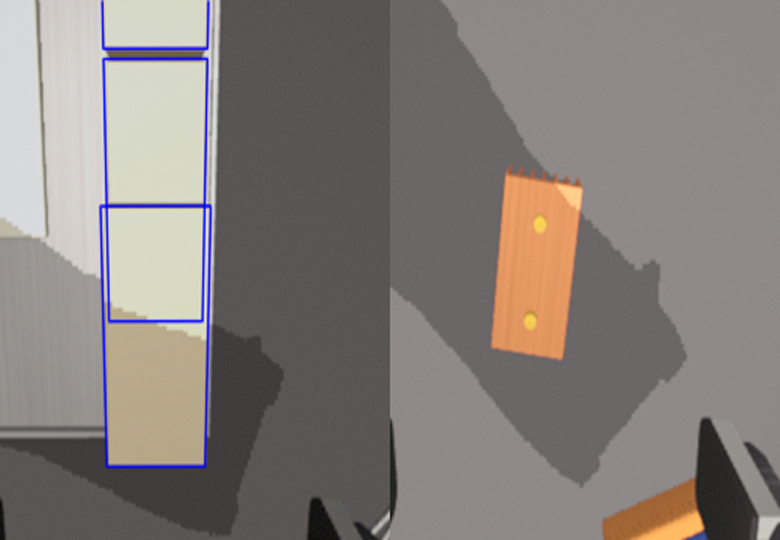

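Run:
```python
from h import *
np.set_printoptions(precision=4,suppress=True)
k=dict(np.load("k8.npz"))
print(fitbox(k,[(227.3,127.5),(278,133.5),(265.3,219.5),(217.3,214)],.09,.05,.04,[.488,-.44,-.1]))
print(unproj(k,[(292,302),(357,280)],.0),unproj(k,[(292,302),(357,280)],.06))
```

```text
(array([ 0.4818, -0.4544, -0.1141]), [[-0.5, -0.3], [0.2, 0.4], [-0.0, 0.1], [0.3, -0.2]])
[[ 0.5399 -0.6299  0.    ]
 [ 0.6188 -0.597   0.    ]] [[ 0.5314 -0.5874  0.06  ]
 [ 0.5977 -0.5598  0.06  ]]
```

Emit:
step_arm --pt "0 0 0 -0.25 -0.115 0.8 85" --pt "0 0 0 -0.25 -0.115 0.8 85" --pt "0 0 3.72 0 0 0.9 85" --pt "0 0 3.73 0 0 0.9 85" --pt "0 0 0 0 0 0.8 85"

```text
time: 51.73
eef_pos: [0.4812, -0.4545, 0.1033]
tool_rot: [-3.141, -0.0, 1.452]
wrist_force: [0.8, 0.1, -0.4]
gripper_width: 0.995
```

Emit:
step_arm --pt "0 0 0 0 0 0.8 85" --pt "0 0 0 0 0 0.7 85" --pt "0 0 0 0 0 0.5 85" --pt "0 0 0 0 0 0.2 85" --pt "0 0 0 0 0 0 85"

```text
time: 52.15
eef_pos: [0.4808, -0.4542, 0.0375]
tool_rot: [-3.14, -0.001, 1.456]
wrist_force: [0.6, 0.5, 0.4]
gripper_width: 0.994
```

Emit:
step_arm --pt "0 0 0 0 0 0.4 85" --pt "0 0 0 0 0 0.35 85" --pt "0 0 0 0 0 0.2 85" --pt "0 0 0 0 0 0 85" --pt "0 0 0 0 0 0 85"

```text
time: 52.57
eef_pos: [0.4813, -0.4551, 0.0104]
tool_rot: [-3.142, -0.0, 1.456]
wrist_force: [-0.6, -0.3, 0.9]
gripper_width: 0.996
```

Emit:
step_arm --pt "0 0 0 0 0 0 60" --pt "0 0 0 0 0 0 50" --pt "0 0 0 0 0 0 40" --pt "0 0 0 0 0 0 40" --pt "0 0 0 0 0 0 40" --force 45

```text
time: 52.98
eef_pos: [0.4815, -0.4554, 0.0109]
tool_rot: [3.141, 0.001, 1.456]
wrist_force: [-0.9, 1.2, 6.4]
gripper_width: 0.57
```

Emit:
step_arm --pt "0 0 0 0 0 0 40" --pt "0 0 0 0 0 0 40" --pt "0 0 0 0 0 0 40" --pt "0 0 0 0 0 0 40" --pt "0 0 0 0 0 0 40"

```text
time: 53.4
eef_pos: [0.4814, -0.4554, 0.0109]
tool_rot: [3.141, 0.001, 1.456]
wrist_force: [-1.1, 0.4, 6.1]
gripper_width: 0.578
```

Emit:
step_arm --pt "0 0 0 0 0 -0.2 40" --pt "0 0 0 0 0 -0.6 40" --pt "0 0 0 0 0 -0.9 40" --pt "0 0 0 0 0 -1 40" --pt "0 0 0 0 0 -0.9 40"

```text
time: 53.82
eef_pos: [0.481, -0.4549, 0.1199]
tool_rot: [-3.141, -0.0, 1.456]
wrist_force: [1.3, -1.2, -3.2]
gripper_width: 0.573
```

Emit:
step_arm --pt "0 0 0 0 0 -0.8 40" --pt "0 0 -3.72 0 0 -0.3 40" --pt "0 0 -3.73 0 0 0 40" --pt "0 0 0 0 0 0 40" --pt "0 0 0 0 0 0 40"

```text
time: 54.23
eef_pos: [0.481, -0.455, 0.151]
tool_rot: [-3.141, -0.0, 1.584]
wrist_force: [0.1, 0.5, -4.0]
gripper_width: 0.574
```

Emit:
step_arm --pt "0 0 0 0.83 -0.056 0 40" --pt "0 0 0 0.83 -0.056 0 40" --pt "0 0 0 0.83 -0.056 0 40" --pt "0 0 0 0.83 -0.056 0 40" --pt "0 0 0 0.83 -0.056 0 40"

```text
time: 54.65
eef_pos: [0.4702, -0.3294, 0.1506]
tool_rot: [-3.141, -0.001, 1.583]
wrist_force: [1.1, 0.8, -2.8]
gripper_width: 0.574
```

Emit:
step_arm --pt "0 0 0 0.83 -0.056 0 40" --pt "0 0 0 0.83 -0.056 0 40" --pt "0 0 0 0.83 -0.056 0 40" --pt "0 0 0 0.83 -0.056 0 40" --pt "0 0 0 0.83 -0.056 0 40"

```text
time: 55.07
eef_pos: [0.4599, -0.2051, 0.1507]
tool_rot: [-3.141, -0.0, 1.583]
wrist_force: [0.2, -0.2, -3.1]
gripper_width: 0.576
```

Emit:
step_arm --pt "0 0 0 0.83 -0.056 0 40" --pt "0 0 0 0.83 -0.056 0 40" --pt "0 0 0 0.83 -0.056 0 40" --pt "0 0 0 0.83 -0.056 0 40" --pt "0 0 0 0.83 -0.056 0 40"

```text
time: 55.48
eef_pos: [0.4496, -0.0809, 0.1508]
tool_rot: [-3.141, -0.0, 1.583]
wrist_force: [0.1, 0.6, -2.4]
gripper_width: 0.575
```

Emit:
step_arm --pt "0 0 0 0 0 0.8 40" --pt "0 0 0 0 0 0.8 40" --pt "0 0 0 0 0 0.6 40" --pt "0 0 0 0 0 0.4 40" --pt "0 0 0 0 0 0.2 40"

```text
time: 55.9
eef_pos: [0.449, -0.0817, 0.0653]
tool_rot: [-3.139, -0.001, 1.584]
wrist_force: [-0.7, 0.6, -3.6]
gripper_width: 0.578
```

Emit:
step_arm --pt "0 0 0 0 0 0.5 40" --pt "0 0 0 0 0 0.4 40" --pt "0 0 0 0 0 0.1 40" --pt "0 0 0 0 0 0 40" --pt "0 0 0 0 0 0 40"

```text
time: 56.32
eef_pos: [0.4506, -0.0821, 0.0377]
tool_rot: [3.141, 0.0, 1.585]
wrist_force: [0.5, -0.6, -2.7]
gripper_width: 0.575
```

Emit:
step_arm --pt "0 0 0 0 0 0.12 40" --pt "0 0 0 0 0 0.08 40" --pt "0 0 0 0 0 0.05 40" --pt "0 0 0 0 0 0 40" --pt "0 0 0 0 0 0 40"

```text
time: 56.73
eef_pos: [0.4504, -0.0821, 0.0297]
tool_rot: [-3.142, 0.0, 1.586]
wrist_force: [0.6, 0.0, -3.4]
gripper_width: 0.581
```

Emit:
step_arm --pt "0 0 0 0 0 0.03 40" --pt "0 0 0 0 0 0.02 40" --pt "0 0 0 0 0 0 40" --pt "0 0 0 0 0 0 40" --pt "0 0 0 0 0 0 40"

```text
time: 57.15
eef_pos: [0.4506, -0.0821, 0.0289]
tool_rot: [3.141, 0.0, 1.586]
wrist_force: [-5.1, 0.1, 12.6]
gripper_width: 0.577
```

Emit:
step_arm --pt "0 0 0 0 0 0 60" --pt "0 0 0 0 0 0 75" --pt "0 0 0 0 0 0 85" --pt "0 0 0 0 0 0 85" --pt "0 0 0 0 0 0 85"

```text
time: 57.57
eef_pos: [0.4505, -0.0821, 0.0282]
tool_rot: [3.142, 0.0, 1.586]
wrist_force: [0.2, -0.3, -0.3]
gripper_width: 0.998
```

Emit:
step_arm --pt "0 0 0 0 0 -0.3 85" --pt "0 0 0 0 0 -0.6 85" --pt "0 0 0 0 0 -1 85" --pt "0 0 0 0 0 -1 85" --pt "0 0 0 0 0 -1 85"

```text
time: 57.98
eef_pos: [0.45, -0.082, 0.1472]
tool_rot: [-3.142, -0.0, 1.586]
wrist_force: [1.0, -0.3, -0.1]
gripper_width: 1.003
```

Emit:
step_arm --pt "0 0 0 0 0 -1 85" --pt "0 0 0 0 0 -1 85" --pt "0 0 0 0 0 -1 85" --pt "0 0 0 0 0 -0.8 85" --pt "0 0 0 0 0 0 85"

```text
time: 58.4
eef_pos: [0.4518, -0.0824, 0.2644]
tool_rot: [3.135, 0.001, 1.586]
wrist_force: [0.8, -0.1, 0.2]
gripper_width: 0.997
```

Run:
```python
from h import *
T=[(.085,-.12,.06,.116,.114),(.085,.12,.06,.116,.114),(-.045,0,.05,.09,.058)]+C2
o=[]
for c,(x,y,w,h) in {"wrist":(60,0,360,300),"side":(190,130,180,150)}.items():
    k=cam(c);im=k["px"][:,:,::-1].copy();raw=im.copy();boxes(k,im,T)
    o.append(cv2.resize(np.hstack([raw[y:y+h,x:x+w],im[y:y+h,x:x+w]]),(780,300),interpolation=cv2.INTER_CUBIC))
cv2.imwrite("pics/f.png",np.vstack(o)[:600]);print(get_obs()["eef_pos"],get_obs()["time"])
```

```text
[ 0.45076981 -0.08213954  0.26037065] 58.5
```

View pics/f.png

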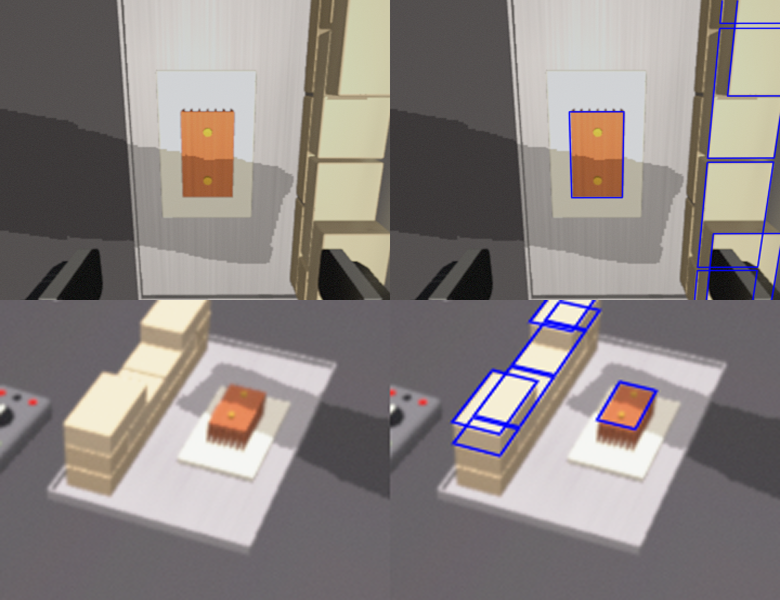

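Run:
```python
from h import *
a=cam("scene","s9")["px"];print([(round(r["p"],2),np.round(r["bbox"])) for r in look_for("scene","brick1")])
b=cam("side")["px"];print([(round(r["p"],2),np.round(r["bbox"])) for r in look_for("side","brick1")])
cv2.imwrite("pics/s9.png",cv2.resize(np.hstack([a,b])[:,:,::-1],(800,300)))
```

```text
[(0.81, array([189., 155., 224., 193.])), (0.79, array([245., 190., 287., 229.])), (0.73, array([204., 177., 240., 204.])), (0.7, array([191., 175., 202., 182.])), (0.6, array([230., 192., 260., 224.]))]
[(0.95, array([254., 120., 288., 157.])), (0.72, array([246., 162., 265., 204.])), (0.56, array([219., 164., 261., 207.]))]
```

View pics/s9.png

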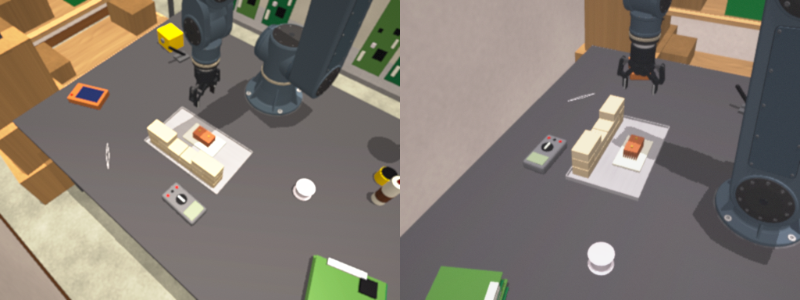

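No loose brick remains, and the meter and reel stand where they were.

```bash
python3 -c "
from station import *
print(finish_job())"
```

```text
the job is handed in; nothing more can be done
None
```

The wall and heat sink are in place and the job is handed in at about 59 s of the 208 s allowed; the hand-in reports no verdict.

- **Second course:** a half brick sits at each end with two whole bricks between.
- **Third course:** the two remaining whole bricks went at `top_left` and `top_right`. Only four loose whole bricks were present; `brick3` never showed up.
- **Heat sink:** it stands fins down in the middle of the board, parallel to the wall.
- **Handling:** I gripped the bricks at 28 N, and the wrist force stayed below about 15 N in every reading.

**Last checks:** on the wrist pictures the expected outlines matched every brick they covered and the heat sink to about 1–2 mm. The left end brick and the left third-course brick were checked only by the gripper position when set down and by the final pictures, where the side-view outline ran a few pixels off at the wall's left end. The gripper was open and clear, no loose bricks were left on the bench, and by eye the multimeter and reel had not moved. Nothing failed. In the earlier pictures the network marks for the heat sink disagreed by about 2 cm, so I went by the close wrist view instead.

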